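# Hang the pad-eye lug on the carousel's free hook, hard back on its stop

### The job

Turn the hook carousel until its one free hook points out over the tongue on the base plate, then hang the standing pad-eye lug on that hook by its eye and slide it back along the hook with a steady push of about 15 N until it bears on the stop collar. Push nothing on the carousel harder than 25 N, leave the lug hanging there on its own, plumb and still back against the collar, and leave the other things on the bench where they are.

Things in the scene. Friction and masses are not known exactly. Their poses are not given: they have to be found in the camera images.
- rack: Carousel stand bolted to the bench: round base plate 170 mm across, 12 mm thick, column 32 mm across. Origin under the plate's centre, on the vertical turning axis, z up. A flat tongue (22 mm wide, 8 mm thick) sticks out of the plate along the stand's own -x to 160 mm from the axis: it marks forward, roughly towards the robot.
- rotor: Carousel head, turns on the stand; origin on the axis at the hook bars' height, 175 mm up; its -x is the free hook's direction. Hub 52 mm across, top 34 mm above origin. Four level bars 90 degrees apart. Friction about 0.3 N m, stays where left, no stop near forward. Other three hooks carry parts fast to them: up to 40 mm either side of the bar, 45 mm above to 80 mm below it, 50 to 115 mm from the axis.
- free_hook (a point): Outer end of the free hook: a level bar 10 mm thick whose end turns up to 13 mm above its centre line. Point on the centre line, 140 mm from the axis; x runs inward along the bar, z up. A stop collar (28 mm across, 10 mm thick, round the bar) is clamped on this bar; its place is not measured: outer face 34 to 78 mm inward of this point, to be found by feel.
- lug_eye (a point): Centre of the loose pad-eye lug, and of its eye: a 26 mm round hole along x. Foot plate 50 x 50 x 8 mm, upright web 12 mm thick (x), 50 mm wide (y; 40 mm above the eye), 116 mm tall in all; this point is 58 mm up. 45 mm of plain web above the eye to grip across the 12 mm. Same either way round. 0.4 to 0.65 kg. Hung at rest, this point is 8 mm below the bar's centre line.
- tine: Bystander: rusty bent claw tine about 210 mm long, 24 mm high, lying flat; origin under its middle.
- tee: Bystander: brass hydraulic tee, 64 mm long, 26 mm high; origin under its middle.
- puck: Bystander: white plastic bearing puck, 60 mm across, 22 mm high; origin at the centre of its underside.
- extension: Bystander: bright socket extension bar about 140 mm long, 18 mm high, lying flat; origin under its middle.
Mind the look-alikes: they are no part of the job. Of the things like the part that bears lug_eye, leave any that is brown, pink or red; of the rest the smaller one is meant.

How it is judged (in metres and radians):
On the way, in this order (a step that is already met when the one before it is completed fails the run):
1. the free hook points along the base tongue (within 10 degrees) (x of free_hook in the frame of rack below 0 m and y of free_hook in the frame of rack between -0.0245 and 0.0245 m), for 0.2 s.
2. the lug, on the hook by its eye, is pressed back on the stop collar with at least 7 N (contact force between lug and collar above 7 N and x of lug_eye in the frame of free_hook above 0.02 m and y of lug_eye in the frame of free_hook between -0.012 and 0.012 m), for 0.3 s.
At the end, for the whole second after the job is handed in: The free hook points along the base tongue within 10 degrees; the lug hangs from it by the eye, plumb within 0.15 rad, at rest, its web no more than about 3 mm from the stop collar (all of step 1 and x of lug_eye in the frame of collar above -0.0095 m and y of lug_eye in the frame of free_hook between -0.008 and 0.008 m and z of lug_eye in the frame of free_hook between -0.013 and -0.003 m and angle between lug_eye's own z axis and vertical below 0.15 rad and linear speed of lug below 0.03 m/s and contact force between lug and rotor above 1 N); the robot touches nothing.
It fails at once if more than 25 N put on the carousel (contact force between anything else and rotor above 25 N).
It fails at once if a bystander moved by more than 20 mm (distance of any of tine, tee, puck, extension from where it was at the start of the episode above 0.02 m).
It also fails if it takes over 72 s, if anything falls off the work surface, if the arm or the gripper's body presses on something with over 40 N, if the wrist force passes 120 N, or if a joint passes its speed limit or range.

### The arm

A 6-joint arm with a two-finger parallel gripper is mounted at the origin on the work surface. World frame = base frame: x ahead of the robot, y to its left, z up, the work surface at z = 0. Lengths are in m, angles in degrees, forces in N, time in s.
With the tool pointing down it reaches from about 0.35 to 0.875 m from the base axis. Payload 4.2 kg.
Tool frame: the origin (TCP) lies midway between the tips of the shut fingers; the grasp point (between the pads) lies r.pinch_z behind it (r.pinch_z is the distance from the TCP to the grasp point, in m); z points along the fingers, y is the direction in which the jaws open and shut (so a half turn about z gives the same grasp; the last joint's range is limited). The gripper opens to 87 mm and grips with 3 to 60 N. Pads are 19 mm wide; open, the fingers measure 117 mm over their backs; the gripper's body (75 mm by 190 mm) begins 51 mm behind the grasp point.
Start: joints at [83.285, 22.042, 0.453, 0, -68.411, -14.817], TCP at [0.229, 0.581, 0.223] pointing down, gripper open.
Joint ranges: [-179.83, 179.83], [-69.29, 118.12], [-61.27, 80.66], [-181.25, 117.63], [-171.15, -9.14], [-177.46, 177.46]. Speed limits (degrees/s): [159.86, 159.86, 180, 180, 180, 180].

### API

Orientations are given as a 3x3 rotation matrix whose columns are the frame's x, y, z axes.
In Python, from station import r gives the robot as it stands. The module is installed in compiled form; this text tells all that it offers.
- The arm moves only by the tool play_rows, never from a script. Its argument "deltas" is a list of rows, each a list of 7 numbers: the shift along the tool's x, y, z in units of 25 mm (1.0 is 25 mm), then the turn, a rotation vector about the tool's x, y, z in units of 5 degrees (1.0 is 5 degrees), then the finger opening in mm, from 0 to 87. In form: [[tx, ty, tz, wx, wy, wz, fingers], ...]. A call has 1 to 12 rows; each row is the pose to reach, as a shift and turn from the pose commanded when the call began, along the tool's axes at that moment; what a row does not reach only later rows make up. A row lasts 1/10 s, in which the tool goes at most 50 mm and 8.59 degrees, less where a joint would pass 70% of its speed; a pose out of reach is approached as far as the arm can. A call with a gripper value outside its range is refused whole. The fingers move at their own pace and stop on an object; the grip force is fixed at half the most. Time passes only in rows, so rows that repeat a pose let the fingers close. It gives the time, the measured TCP pose, the force and the opening at its end, in the units of the state.
- r.sense(): the state, without advancing time (a new reading comes with each control period).
- r.capture(name): name is "side" or "top"; returns a dict with "pixels" (384x512x3 uint8, red, green, blue), "camera_matrix" (3x3 intrinsics, pixels), "R" (3x3) and "t" (3): a world point X has camera coordinates R X + t. Camera axes: x right, y down, z forward; pixel columns grow to the right and rows downward; lengths in m; the calibration is good to about 2 mm. A picture is of the moment at which its call begins. There is no depth.
- r.finish_job(): hands the job in, once; it reports no verdict.
Trained networks look in the newest picture that a camera, given by its name, has taken for a name from the list of things; names that differ only in an ending like _2 or _b are one class to them, and where a whole thing is asked for, a point or a joint stands for the part that bears it (a point fixed in the world has none). Each returns a list of dicts, best first, with "score" (0 to 1); they miss things now and then, are a little off and sometimes report something else, mostly with a low value. They report only what shows in the picture. A call takes as long as a camera call. They do not tell look-alikes from the thing itself.
- r.spot_in(camera, target): "centre" ([x, y, z] in m, in world coordinates, good to about 4 mm: the middle of the surface that is visible of it).
- r.cut_out(camera, target): "region" (384x512 bool, what is visible of it).
The state is a dict: "time_s": time; "joints": joint angles; "joint_velocities": joint speeds; "effort": joint torques, N m; "tcp_pos": TCP position; "ee_rot": TCP orientation; "wrist_force": force on the tool from outside, world axes, zero at the start; "moment": the same for the moment, N m; "gripper_width": opening from 0.0 (shut) to 1.0 (fully open).
Only numpy, scipy, OpenCV 4.12 (cv2) and the standard library are available. Lean on these libraries where they do the work, as an engineer would, in place of code of your own. Each camera call takes 0.05 s, during which the arm holds its last target.

## Working session

There is one attempt and no reset: what is moved stays moved. The work goes in short steps, Python scripts to look and compute and a tool call to move; the robot and the scene stay as the last step left them, time stands still between calls to the robot, and variables do not carry over. Pictures are saved under pics/ and viewed, and the job is handed in when it is done.

Besides the shell and the picture viewer there is one more tool, called after "Call:" as name([rows], argument=value, ...), one row to a line, values as JSON. play_rows: Moves the arm, as the interface text tells. Its arguments: {"type":"object","properties":{"deltas":{"type":"array","items":{"type":"array","items":{"type":"number"}}}},"required":["deltas"]}

```bash
ls; mkdir -p pics; cat > h.py <<'E'
import numpy as np, cv2
from station import r
def snap(n,f):
    c=r.capture(n); cv2.imwrite('pics/'+f+'.png',c['pixels'][:,:,::-1]); return c
def proj(c,X):
    p=c['camera_matrix']@(c['R']@np.array(X,float)+c['t']); return p[:2]/p[2]
def ray(c,uv):
    d=np.linalg.inv(c['camera_matrix'])@np.array([uv[0],uv[1],1.]); return -c['R'].T@c['t'], c['R'].T@d
def onz(c,uv,z):
    o,d=ray(c,uv); return o+d*(z-o[2])/d[2]
def tri(c1,u1,c2,u2):
    o1,d1=ray(c1,u1);o2,d2=ray(c2,u2)
    A=np.stack([d1,-d2],1); s=np.linalg.lstsq(A,o2-o1,rcond=None)[0]
    a=o1+d1*s[0];b=o2+d2*s[1]; return (a+b)/2, np.linalg.norm(a-b)
E
python3 - <<'E'
from h import *
np.set_printoptions(precision=4,suppress=True)
s=r.sense(); print(s, r.pinch_z)
for n in('side','top'):
    c=snap(n,n+'0'); print(n,-c['R'].T@c['t'],c['R'],c['camera_matrix'])
    for t in('rack','rotor','lug_eye','free_hook','tine','tee','puck','extension'):
        print(t,[(round(d['score'],2),np.round(d['centre'],3)) for d in r.spot_in(n,t)])
print(r.sense()['time_s'])
E
```

```text
pics
{'time_s': 0.0, 'joints': array([ 83.2838,  22.0921,   0.3789,  -0.0291, -68.4107, -14.817 ]), 'joint_velocities': array([-0.0756, -0.1414,  0.0484,  0.0359, -0.0006,  0.0403]), 'effort': array([  0.0001, -39.0665,  18.7406,   4.22  ,   0.0109,  -0.0002]), 'tcp_pos': array([0.2292, 0.5808, 0.2214]), 'ee_rot': array([[ 0.9301, -0.3672, -0.0007],
       [-0.3672, -0.9301, -0.0021],
       [ 0.0001,  0.0022, -1.    ]]), 'wrist_force': array([-0.2429, -0.9191, -0.5124]), 'moment': array([0.0004, 0.0257, 0.0071]), 'gripper_width': 0.9987181584991779} 0.0187
side [ 0.258  -0.5816  0.8617] [[ 0.8835 -0.4684  0.0005]
 [-0.3425 -0.6467 -0.6815]
 [ 0.3195  0.6019 -0.7318]] [[395.487    0.     249.0147]
 [  0.     395.487  196.4049]
 [  0.       0.       1.    ]]
rack [(0.94, array([ 0.63 , -0.058,  0.067])), (0.54, array([ 0.359, -0.301,  0.019])), (0.17, array([0.715, 0.225, 0.017]))]
rotor [(0.93, array([ 0.653, -0.059,  0.177]))]
lug_eye [(0.91, array([0.376, 0.161, 0.062])), (0.72, array([0.491, 0.123, 0.013])), (0.69, array([0.593, 0.113, 0.024])), (0.68, array([0.516, 0.234, 0.051])
[... 476 characters left out ...]
969   0.     258.9476]
 [  0.     393.7969 189.8599]
 [  0.       0.       1.    ]]
rack [(0.78, array([ 0.635, -0.043,  0.115]))]
rotor [(0.77, array([ 0.646, -0.04 ,  0.181]))]
lug_eye [(0.86, array([0.45 , 0.347, 0.062])), (0.82, array([0.521, 0.24 , 0.009])), (0.78, array([0.378, 0.173, 0.009])), (0.65, array([ 0.645, -0.042,  0.18 ])), (0.63, array([0.494, 0.139, 0.01 ])), (0.53, array([0.595, 0.13 , 0.023])), (0.37, array([ 0.635, -0.042,  0.114]))]
free_hook [(0.71, array([ 0.647, -0.039,  0.179]))]
tine [(0.9, array([0.736, 0.213, 0.025]))]
tee [(0.78, array([ 0.544, -0.342,  0.026]))]
puck [(0.77, array([ 0.362, -0.291,  0.024]))]
extension [(0.68, array([0.642, 0.405, 0.02 ]))]
0.9
```

View pics/side0.png

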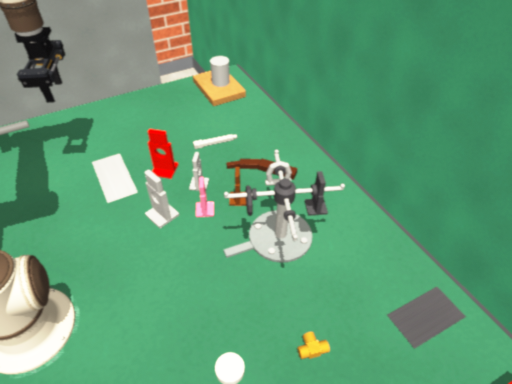

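View pics/top0.png

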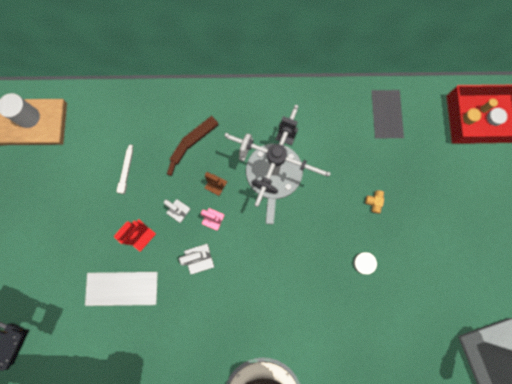

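```bash
python3 - <<'E'
from h import *
a=cv2.imread('pics/side0.png');b=cv2.imread('pics/top0.png')
cv2.imwrite('pics/z1.png',cv2.resize(a[110:270,130:350],None,fx=3.6,fy=3.6,interpolation=2))
cv2.imwrite('pics/z2.png',cv2.resize(b[95:280,150:340],None,fx=3.2,fy=3.2,interpolation=2))
E
```

```text
(no output)
```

View pics/z1.png

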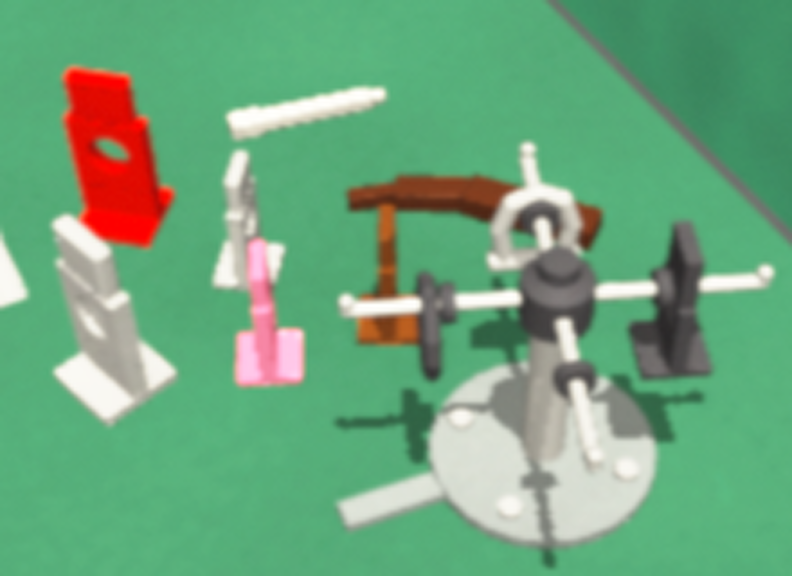

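View pics/z2.png

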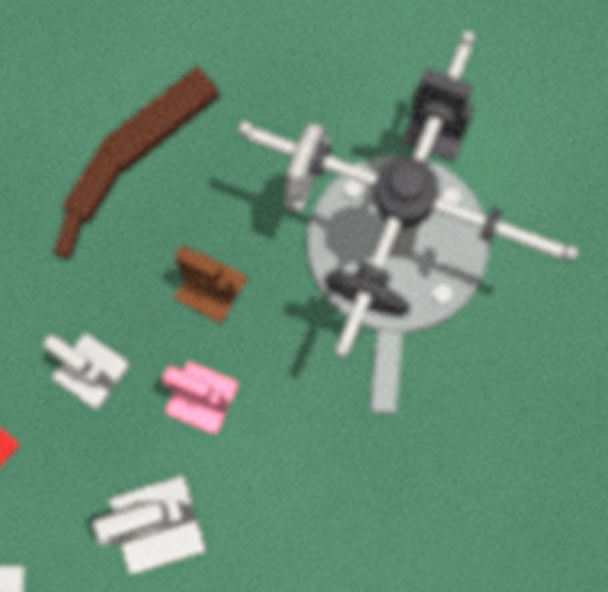

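```bash
python3 - <<'E'
from h import *
np.set_printoptions(precision=4,suppress=True)
c=r.capture('top');d=r.capture('side')
T=lambda x,y:(x/3.2+150,y/3.2+95)
S=lambda x,y:(x/3.6+130,y/3.6+110)
print('tongue end',onz(c,T(384,411),.008),onz(d,S(343,515),.008))
print('plate',onz(c,T(398,243),.012),onz(d,S(543,453),.012))
print('hubtop',onz(c,T(408,180),.209),onz(d,S(559,265),.209))
for n,p,q in(('free',(572,252),(593,460)),('left',(243,126),(347,306)),('front',(342,352),None),('back',(467,37),(766,272))):
    print(n,onz(c,T(*p),.18), onz(d,S(*q),.18) if q else '')
print('collar top',onz(c,T(490,225),.175))
# small lug
for n,p in(('f1',(84,334)),('f2',(128,366)),('f3',(97,408)),('f4',(52,376))): print(n,onz(c,T(*p),.008))
for n,p in(('t1',(46,340)),('t2',(82,364))): print(n,onz(c,T(*p),.116))
print('side top',onz(d,S(240,155),.116))
for n,p in(('bigf1',(184,477)),('bf2',(205,550)),('bf3',(132,572))): print(n,onz(c,T(*p),.008))
for t in('lug_eye',):
  for cam in('top','side'):
    for e in r.cut_out(cam,t):
        m=e['region']; ys,xs=np.where(m); print(cam,round(e['score'],2),xs.min(),xs.max(),ys.min(),ys.max(),m.sum())
E
```

```text
tongue end [ 0.4782 -0.0287  0.008 ] [ 0.4818 -0.0285  0.008 ]
plate [ 0.6352 -0.0446  0.012 ] [ 0.6367 -0.0506  0.012 ]
hubtop [ 0.637  -0.0446  0.209 ] [ 0.6365 -0.0483  0.209 ]
free [ 0.5844 -0.1756  0.18  ] [ 0.5855 -0.174   0.18  ]
left [0.6931 0.0871 0.18  ] [0.5105 0.0081 0.18  ]
front [0.506  0.0088 0.18  ] 
back [ 0.7679 -0.0976  0.18  ] [ 0.7727 -0.0953  0.18  ]
collar top [ 0.6088 -0.1116  0.175 ]
f1 [0.5533 0.2476 0.008 ]
f2 [0.5228 0.2063 0.008 ]
f3 [0.4844 0.2338 0.008 ]
f4 [0.5144 0.276  0.008 ]
t1 [0.5296 0.2567 0.116 ]
t2 [0.5089 0.226  0.116 ]
side top [0.5304 0.2522 0.116 ]
bigf1 [0.4207 0.1535 0.008 ]
bf2 [0.3556 0.1339 0.008 ]
bf3 [0.3371 0.1989 0.008 ]
top 0.94 114 153 220 250 762
top 0.85 201 223 209 229 332
top 0.75 165 188 199 221 331
top 0.68 179 212 245 272 642
top 0.68 204 225 172 194 312
side 0.77 145 178 170 227 1000
side 0.76 148 177 129 177 937
side 0.74 190 209 152 190 357
side 0.7 230 246 167 205 293
```

```bash
cat >> h.py <<'E'
np.set_printoptions(precision=4,suppress=True)
def to(pos,xang,s=None,rot=None):
    """tool-frame delta (in units) from current pose to world pos with tool x at xang deg (tool down)"""
    s=s or r.sense(); R=s['ee_rot']; xa=np.degrees(np.arctan2(R[1,0],R[0,0]))
    a=np.radians(xa); Ri=np.array([[np.cos(a),np.sin(a),0],[np.sin(a),-np.cos(a),0],[0,0,-1.]])
    d=Ri.T@(np.array(pos)-s['tcp_pos'])/.025
    dw=-((xang-xa+180)%360-180)/5
    return np.round(d,3),round(dw,3),round(xa,2)
AX=np.array([.6365,-.047])
def pol(rad,ang,z): return np.r_[AX+rad*np.array([np.cos(np.radians(ang)),np.sin(np.radians(ang))]),z]
def st():
    s=r.sense(); print('t',round(s['time_s'],2),'tcp',s['tcp_pos'],'F',s['wrist_force'],'M',s['moment'],'w',round(s['gripper_width']*87,1),'j',s['joints'])
E
python3 - <<'E'
from h import *
st()
print(pol(.115,248.1,.28),to(pol(.115,248.1,.28),248.1))
E
```

```text
t 1.1 tcp [0.2294 0.5814 0.2225] F [ 0.2265  0.7242 -0.2512] M [-0.0147  0.0033 -0.0104] w 87.0 j [ 83.2855  22.0425   0.4522   0.0018 -68.4106 -14.8158]
[ 0.5936 -0.1537  0.28  ] (array([24.344, 22.005, -2.298]), np.float64(18.074), np.float64(-21.53))
```

Call:
play_rows([
  [0,0,-2.3,0,0,0,60],
  [2.2,2,-2.3,0,0,1.6,26],
  [4.4,4,-2.3,0,0,3.2,26],
  [6.6,6,-2.3,0,0,4.8,26],
  [8.8,8,-2.3,0,0,6.4,26],
  [11,10,-2.3,0,0,8,26],
  [12.5,11.2,-2.3,0,0,9.2,26],
  [14,12.6,-2.3,0,0,10.3,26],
  [15.4,13.9,-2.3,0,0,11.4,26],
  [16.8,15.2,-2.3,0,0,12.5,26],
  [18.2,16.4,-2.3,0,0,13.5,26],
  [19.6,17.7,-2.3,0,0,14.5,26],
])

```text
time_s: 2.3
tcp_pos: [0.4743, 0.0871, 0.2805]
ee_rot: [[-0.073, -0.997, 0.001], [-0.997, 0.073, 0.001], [-0.001, -0.001, -1.0]]
wrist_force: [1.3, 0.4, -0.5]
gripper_width: 0.301
```

```bash
python3 - <<'E'
from h import *
st()
print(to(pol(.115,248.1,.28),248.1))
E
```

```text
t 2.3 tcp [0.4743 0.0871 0.2805] F [ 1.254   0.3891 -0.5057] M [ 0.1726 -0.1755 -0.0797] w 26.2 j [ 29.7574   5.6079 -13.1742   0.006  -71.1417 -33.9734]
(array([ 9.253, -5.467,  0.022]), np.float64(3.537), np.float64(-94.21))
```

Call:
play_rows([
  [1.6,-0.9,0,0,0,0.6,26],
  [3.2,-1.8,0,0,0,1.2,26],
  [4.8,-2.7,0,0,0,1.8,26],
  [6.4,-3.6,0,0,0,2.4,26],
  [8,-4.5,0,0,0,3,26],
  [9,-5.2,0,0,0,3.5,26],
  [9.25,-5.47,0,0,0,3.54,26],
  [9.25,-5.47,0,0,0,3.54,26],
])

```text
time_s: 3.1
tcp_pos: [0.5942, -0.1522, 0.2792]
ee_rot: [[-0.372, -0.928, -0.001], [-0.928, 0.372, 0.0], [0.0, 0.001, -1.0]]
wrist_force: [-1.2, 0.6, -0.5]
gripper_width: 0.298
```

```bash
python3 - <<'E'
from h import *
st()
print(to(pol(.115,248.1,.162),248.1))
a=snap('top','t1');b=snap('side','s1')
def crop(f,x,y,k=3.5,w=200,h=160):
    i=cv2.imread('pics/'+f+'.png')[y:y+h,x:x+w]; return cv2.resize(i,None,fx=k,fy=k,interpolation=2)
cv2.imwrite('pics/z3.png',np.vstack([crop('t1',220,90,3.5,160,85),crop('s1',220,140,3.5,160,85)]))
s=r.sense()
for dz in(0,):
  print(proj(a,s['tcp_pos']),proj(b,s['tcp_pos']))
E
```

```text
t 3.1 tcp [ 0.5942 -0.1522  0.2792] F [-1.1695  0.5696 -0.4817] M [ 0.1127 -0.0719  0.0018] w 26.0 j [  0.7304  19.1148   4.1844  -0.0104 -75.1314 -22.5458]
(array([ 0.065, -0.001,  4.688]), np.float64(0.016), np.float64(-111.82))
[325.3188 159.8658] [296.0812 197.7977]
```

View pics/z3.png

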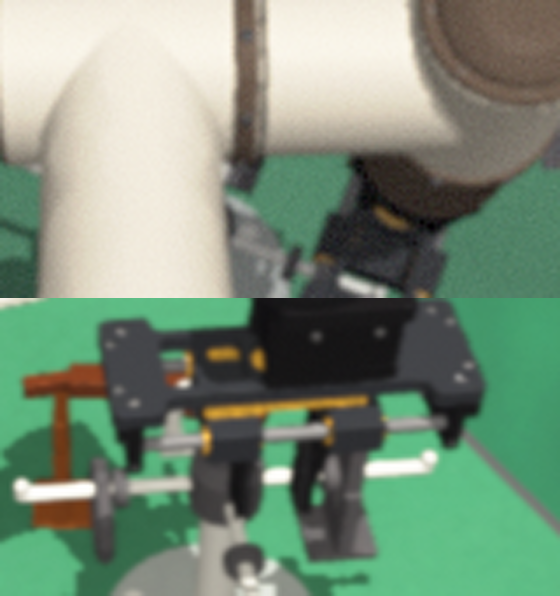

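Call:
play_rows([
  [0,0,1,0,0,0,26],
  [0,0,2,0,0,0,26],
  [0,0,2.8,0,0,0,26],
  [0,0,3.4,0,0,0,26],
  [0,0,3.9,0,0,0,26],
  [0,0,4.3,0,0,0,26],
  [0,0,4.6,0,0,0,26],
  [0,0,4.65,0,0,0,26],
])

```text
time_s: 4.0
tcp_pos: [0.5935, -0.151, 0.1631]
ee_rot: [[-0.37, -0.929, -0.001], [-0.929, 0.37, 0.0], [0.0, 0.001, -1.0]]
wrist_force: [-0.8, 0.0, 0.4]
gripper_width: 0.302
```

```bash
python3 - <<'E'
from h import *
st()
snap('side','s2')
i=cv2.imread('pics/s2.png')[140:260,220:380]; cv2.imwrite('pics/z4.png',cv2.resize(i,None,fx=4,fy=4,interpolation=2))
s=r.sense()
# arc targets
for a in np.r_[248.1,247,246,244,242,240,237,234,231,228,225,222]:
    print(a,to(pol(.115,a,.162),a,s))
E
```

```text
t 4.0 tcp [ 0.5935 -0.151   0.1631] F [-0.819   0.0357  0.3894] M [ 0.0649 -0.0426  0.0488] w 26.2 j [  0.8489  23.4965  -6.2157  -0.0125 -60.3511 -22.5522]
248.1 (array([ 0.098, -0.031,  0.061]), np.float64(0.038), np.float64(-111.71))
247.0 (array([0.097, 0.058, 0.061]), np.float64(0.258), np.float64(-111.71))
246.0 (array([0.094, 0.138, 0.061]), np.float64(0.458), np.float64(-111.71))
244.0 (array([0.085, 0.298, 0.061]), np.float64(0.858), np.float64(-111.71))
242.0 (array([0.07 , 0.458, 0.061]), np.float64(1.258), np.float64(-111.71))
240.0 (array([0.05 , 0.617, 0.061]), np.float64(1.658), np.float64(-111.71))
237.0 (array([0.009, 0.855, 0.061]), np.float64(2.258), np.float64(-111.71))
234.0 (array([-0.045,  1.089,  0.061]), np.float64(2.858), np.float64(-111.71))
231.0 (array([-0.11 ,  1.321,  0.061]), np.float64(3.458), np.float64(-111.71))
228.0 (array([-0.188,  1.549,  0.061]), np.float64(4.058), np.float64(-111.71))
225.0 (array([-0.277,  1.773,  0.061]), np.float64(4.658), np.float64(-111.71))
222.0 (array([-0.378,  1.991,  0.061]), np.float64(5.258), np.float64(-111.71))
```

View pics/z4.png

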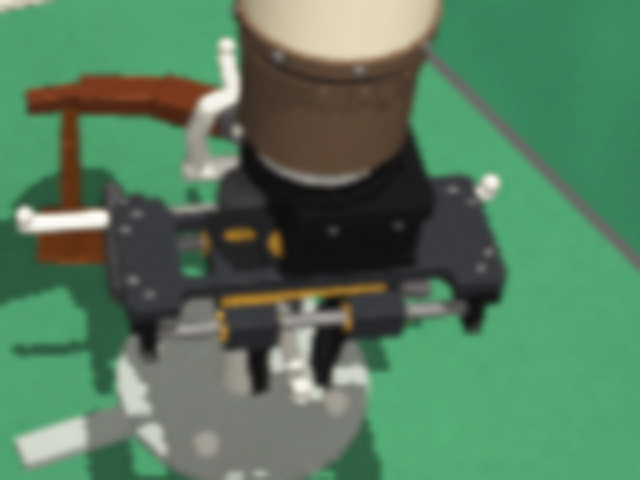

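Call:
play_rows([
  [0.1,0.06,0,0,0,0.26,26],
  [0.09,0.14,0,0,0,0.46,26],
  [0.09,0.22,0,0,0,0.66,26],
  [0.085,0.3,0,0,0,0.86,26],
  [0.08,0.38,0,0,0,1.06,26],
  [0.07,0.46,0,0,0,1.26,26],
  [0.06,0.54,0,0,0,1.46,26],
  [0.05,0.62,0,0,0,1.66,26],
  [0.03,0.74,0,0,0,1.96,26],
  [0.01,0.86,0,0,0,2.26,26],
  [-0.02,0.97,0,0,0,2.56,26],
  [-0.045,1.09,0,0,0,2.86,26],
])

```text
time_s: 5.25
tcp_pos: [0.569, -0.1401, 0.1641]
ee_rot: [[-0.59, -0.808, 0.001], [-0.808, 0.59, -0.0], [-0.0, -0.001, -1.0]]
wrist_force: [1.4, -1.5, 0.4]
gripper_width: 0.297
```

```bash
python3 - <<'E'
from h import *
st()
s=r.sense()
for a in 233-np.r_[0,3,6,9,12,15,18,21,24,27,30,33]:
    print(a,to(pol(.115,a,.162),a,s)[:2])
E
```

```text
t 5.25 tcp [ 0.569  -0.1401  0.1641] F [ 1.3838 -1.4919  0.3618] M [-0.3008 -0.7423 -0.0102] w 25.9 j [  2.0007  20.9711 -10.0819   0.0157 -58.9091 -38.1532]
233 (array([-0.   ,  0.084,  0.083]), np.float64(0.171))
230 (array([-0.01 ,  0.325,  0.083]), np.float64(0.771))
227 (array([-0.033,  0.565,  0.083]), np.float64(1.371))
224 (array([-0.068,  0.803,  0.083]), np.float64(1.971))
221 (array([-0.115,  1.039,  0.083]), np.float64(2.571))
218 (array([-0.175,  1.272,  0.083]), np.float64(3.171))
215 (array([-0.247,  1.502,  0.083]), np.float64(3.771))
212 (array([-0.33 ,  1.728,  0.083]), np.float64(4.371))
209 (array([-0.426,  1.949,  0.083]), np.float64(4.971))
206 (array([-0.533,  2.165,  0.083]), np.float64(5.571))
203 (array([-0.651,  2.375,  0.083]), np.float64(6.171))
200 (array([-0.78 ,  2.578,  0.083]), np.float64(6.771))
```

Call:
play_rows([
  [0,0.15,0.05,0,0,0.37,26],
  [-0.01,0.33,0.05,0,0,0.77,26],
  [-0.03,0.53,0.05,0,0,1.27,26],
  [-0.06,0.75,0.05,0,0,1.8,26],
  [-0.1,0.96,0.05,0,0,2.35,26],
  [-0.15,1.18,0.05,0,0,2.92,26],
  [-0.21,1.39,0.05,0,0,3.48,26],
  [-0.29,1.62,0.05,0,0,4.07,26],
  [-0.38,1.84,0.05,0,0,4.67,26],
  [-0.48,2.06,0.05,0,0,5.27,26],
  [-0.59,2.27,0.05,0,0,5.87,26],
  [-0.7,2.45,0.05,0,0,6.4,26],
])

```text
time_s: 6.45
tcp_pos: [0.5293, -0.0899, 0.1626]
ee_rot: [[-0.928, -0.371, -0.0], [-0.371, 0.928, -0.0], [0.001, -0.0, -1.0]]
wrist_force: [1.5, -1.0, 1.0]
gripper_width: 0.305
```

```bash
python3 - <<'E'
from h import *
st()
s=r.sense()
for a in np.r_[202:168:-3,169.5]:
    print(a,to(pol(.115,a,.162),a,s)[:2])
E
```

```text
t 6.45 tcp [ 0.5293 -0.0899  0.1626] F [ 1.5221 -1.0434  0.9894] M [-0.5277 -0.6213  0.0281] w 26.5 j [  7.6891  16.5603 -16.9714   0.0184 -56.4971 -75.8987]
202.0 (array([-0.019, -0.017,  0.026]), np.float64(-0.04))
199.0 (array([-0.025,  0.224,  0.026]), np.float64(0.56))
196.0 (array([-0.043,  0.464,  0.026]), np.float64(1.16))
193.0 (array([-0.073,  0.703,  0.026]), np.float64(1.76))
190.0 (array([-0.116,  0.94 ,  0.026]), np.float64(2.36))
187.0 (array([-0.172,  1.175,  0.026]), np.float64(2.96))
184.0 (array([-0.239,  1.406,  0.026]), np.float64(3.56))
181.0 (array([-0.319,  1.633,  0.026]), np.float64(4.16))
178.0 (array([-0.41 ,  1.856,  0.026]), np.float64(4.76))
175.0 (array([-0.513,  2.074,  0.026]), np.float64(5.36))
172.0 (array([-0.628,  2.286,  0.026]), np.float64(5.96))
169.0 (array([-0.753,  2.491,  0.026]), np.float64(6.56))
169.5 (array([-0.731,  2.458,  0.026]), np.float64(6.46))
```

Call:
play_rows([
  [-0.025,0.23,0,0,0,0.57,26],
  [-0.043,0.464,0,0,0,1.16,26],
  [-0.073,0.703,0,0,0,1.76,26],
  [-0.116,0.94,0,0,0,2.36,26],
  [-0.172,1.175,0,0,0,2.96,26],
  [-0.239,1.406,0,0,0,3.56,26],
  [-0.319,1.633,0,0,0,4.16,26],
  [-0.41,1.856,0,0,0,4.76,26],
  [-0.513,2.074,0,0,0,5.36,26],
  [-0.59,2.22,0,0,0,5.76,26],
  [-0.66,2.34,0,0,0,6.1,26],
  [-0.69,2.4,0,0,0,6.3,26],
])

```text
time_s: 7.65
tcp_pos: [0.5213, -0.0282, 0.1619]
ee_rot: [[-0.986, 0.167, -0.004], [0.167, 0.986, -0.001], [0.004, -0.002, -1.0]]
wrist_force: [-1.5, -2.3, 1.0]
gripper_width: 0.301
```

```bash
python3 - <<'E'
from h import *
st()
snap('side','s3');snap('top','t3')
i=cv2.imread('pics/s3.png')[140:270,180:360]; j=cv2.imread('pics/t3.png')[80:210,200:380]
cv2.imwrite('pics/z5.png',np.hstack([cv2.resize(k,None,fx=2.2*2,fy=2.2*2,interpolation=2) for k in(i,)]))
cv2.imwrite('pics/z6.png',cv2.resize(j,None,fx=4,fy=4,interpolation=2))
E
```

```text
t 7.65 tcp [ 0.5213 -0.0282  0.1619] F [-1.4584 -2.331   1.0473] M [-0.6758  0.227   0.0136] w 26.2 j [  14.7218   15.3481  -18.8293   -0.019   -56.0792 -114.3484]
```

View pics/z5.png

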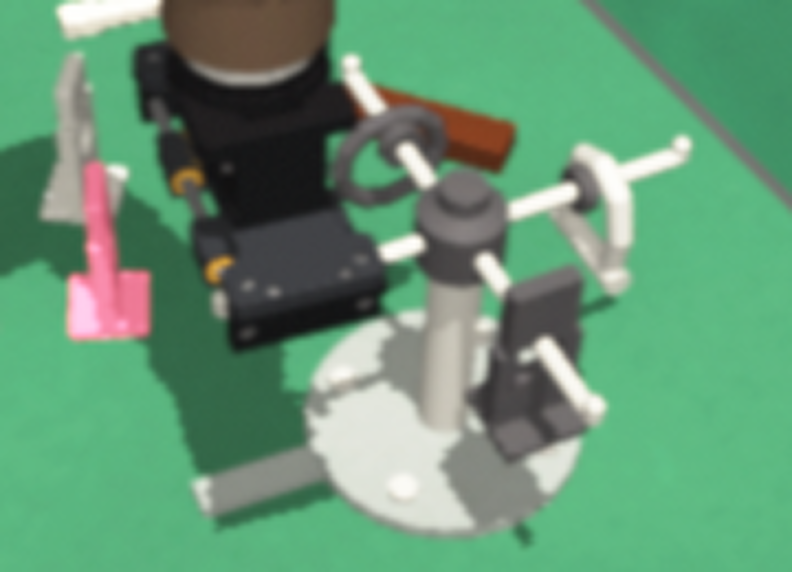

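```bash
python3 - <<'E'
from h import *
d=r.capture('side')
S=lambda x,y:(x/4.4+180,y/4.4+140)
for p in((350,64),(682,148),(596,407)):
    q=onz(d,S(*p),.183)[:2]-AX; print(q,np.hypot(*q),np.degrees(np.arctan2(q[1],q[0])))
q=onz(d,S(461,185),.209);print(q)
q=onz(d,S(205,497),.008);print(q)
E
```

```text
[0.0117 0.1423] 0.14276656243919453 85.29253399913463
[ 0.1422 -0.008 ] 0.14245913816861808 -3.2087371568613636
[-0.0052 -0.1378] 0.13786834640032564 -92.1681328223444
[ 0.6382 -0.0433  0.209 ]
[ 0.4849 -0.0298  0.008 ]
```

```bash
python3 - <<'E'
from h import *
st()
for a in(169.5,168.3): print(to(pol(.115,a,.162),a))
E
```

```text
t 7.8 tcp [ 0.522  -0.028   0.1618] F [-1.4635 -2.0182 -0.1411] M [-0.373   0.2309  0.0104] w 25.9 j [  14.7094   15.3682  -18.7987   -0.0492  -55.9943 -114.2348]
(array([-0.044,  0.085, -0.006]), np.float64(0.189), np.float64(170.45))
(array([-0.047,  0.182, -0.006]), np.float64(0.429), np.float64(170.45))
```

Call:
play_rows([
  [-0.02,0.06,0,0,0,0.14,26],
  [-0.04,0.12,0,0,0,0.29,26],
  [-0.04,0.18,0,0,0,0.43,26],
  [-0.04,0.18,0,0,0,0.43,26],
  [-0.04,0,0,0,0,0.43,30],
  [-0.04,0,-0.5,0,0,0.43,30],
  [-0.04,0,-1.5,0,0,0.43,30],
  [-0.04,0,-3,0,0,0.43,30],
  [-0.04,0,-4,0,0,0.43,40],
  [-0.04,0,-4.6,0,0,0.43,40],
])

```text
time_s: 8.8
tcp_pos: [0.5262, -0.0277, 0.2809]
ee_rot: [[-0.979, 0.202, 0.007], [0.202, 0.979, 0.002], [-0.007, 0.003, -1.0]]
wrist_force: [0.6, -0.3, 0.1]
gripper_width: 0.429
```

```bash
python3 - <<'E'
from h import *
st()
print(to([.519,.241,.25],55),to([.519,.241,.25],235))
E
```

```text
t 8.8 tcp [ 0.5262 -0.0277  0.2809] F [ 0.5674 -0.2765  0.1089] M [-0.0118 -0.1791 -0.0301] w 37.3 j [  14.6529   10.029    -7.8607    0.0243  -71.6815 -116.3158]
(array([ 2.454, 10.468,  1.236]), np.float64(22.669), np.float64(168.34)) (array([ 2.454, 10.468,  1.236]), np.float64(-13.331), np.float64(168.34))
```

```bash
python3 - <<'E'
from h import *
a=snap('top','t4');b=snap('side','s4')
i=cv2.imread('pics/t4.png')[190:230,155:200]; j=cv2.imread('pics/s4.png')[140:200,175:235]
cv2.imwrite('pics/z7.png',np.hstack([cv2.resize(i,(400,360),interpolation=2),cv2.resize(j,(360,360),interpolation=2)]))
st()
j=cv2.imread('pics/s4.png')[140:270,180:340];cv2.imwrite('pics/z8.png',cv2.resize(j,None,fx=4.4,fy=4.4,interpolation=2))
E
```

```text
t 8.9 tcp [ 0.5264 -0.0277  0.2807] F [-0.1399  0.8625  0.7048] M [-0.0236 -0.1361 -0.0245] w 39.4 j [  14.6537   10.0305   -7.8974    0.0316  -71.5918 -116.3188]
```

View pics/z7.png

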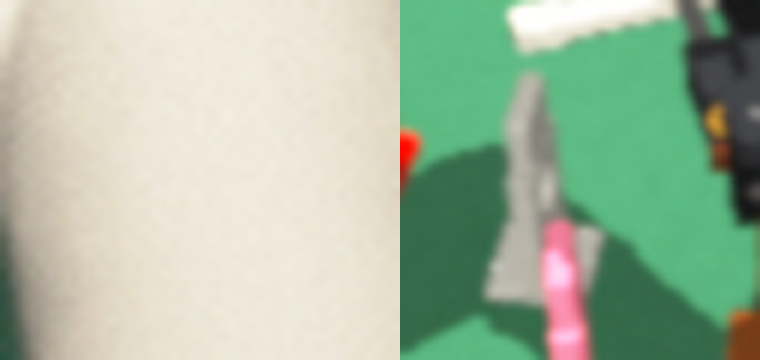

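View pics/z8.png

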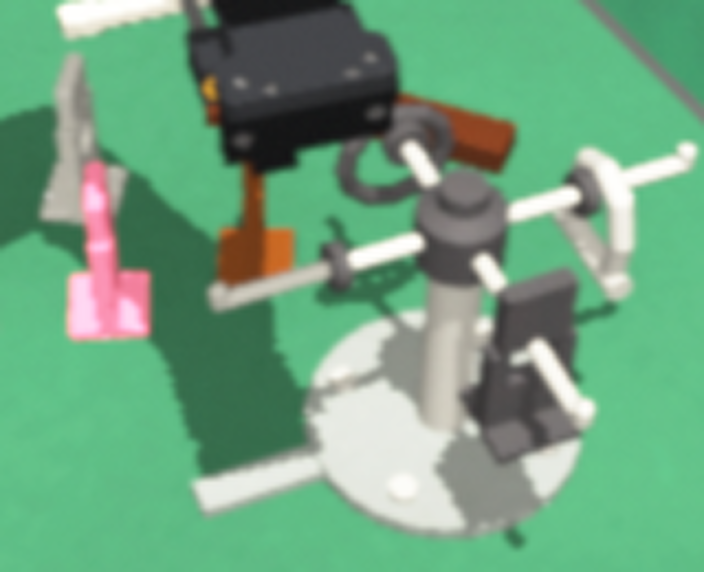

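```bash
cat > fit.py <<'E'
from h import *
from scipy.optimize import minimize
K=4
def hullfill(img,c,pts):
    p=np.array([proj(c,x) for x in pts])*K
    cv2.fillConvexPoly(img,cv2.convexHull(np.round(p*16).astype(np.int32).reshape(-1,1,2)),255,shift=4)
def box(x0,x1,y0,y1,z0,z1): return np.array([[x,y,z] for x in(x0,x1) for y in(y0,y1) for z in(z0,z1)])
def ren(c,p):
    im=np.zeros((384*K,512*K),np.uint8); a=p[2]; R=np.array([[np.cos(a),-np.sin(a)],[np.sin(a),np.cos(a)]])
    for b in(box(-.025,.025,-.025,.025,0,.008),box(-.006,.006,-.025,.025,.008,.07),box(-.006,.006,-.02,.02,.07,.116)):
        q=b.copy(); q[:,:2]=b[:,:2]@R.T+p[:2]; hullfill(im,c,q)
    return cv2.resize(im,(512,384),interpolation=cv2.INTER_AREA)/255.
if __name__=='__main__':
    cs={n:r.capture(n) for n in('top','side')}
    M={}
    for n in cs:
        im=cv2.imread(f'pics/{n}0.png').astype(float); hsv=cv2.cvtColor(im.astype(np.uint8),cv2.COLOR_BGR2HSV)
        m=(hsv[...,1]<70)&(hsv[...,2]>90)
        roi=np.zeros_like(m); 
        if n=='top': roi[192:226,158:194]=1
        else: roi[148:194,186:212]=1
        pink=(hsv[...,1]>=40)&((hsv[...,0]>150)) & roi
        ign=cv2.dilate(pink.astype(np.uint8),np.ones((3,3)))>0
        if n=='side': ign|=False
        M[n]=(m&roi,roi&~ign); print(n,(m&roi).sum())
    for use in(('top',),('side',),('top','side')):
        f=lambda p:sum((np.abs(ren(cs[n],[p[0],p[1],p[2]])-M[n][0])*M[n][1]).sum() for n in use)
        best=minimize(f,[.519,.241,np.radians(-35)],method='Nelder-Mead',options=dict(initial_simplex=[[.519,.241,-.61],[.526,.241,-.61],[.519,.248,-.61],[.519,.241,-.5]],xatol=1e-4,fatol=.1))
        print(use,best.x,np.degrees(best.x[2]),best.fun)
    d=cs['side'];S=lambda x,y:(x/4.4+180,y/4.4+140)
    for z in(.180,.185): print('tip',onz(d,S(215,297),z))
    print('collar',onz(d,S(338,265),.175))
    for nm,p in(('L',None),('B',(686,153)),('R',(584,412))):
        if p: print(nm,onz(d,S(*p),.183))
E
python3 fit.py
```

```text
top 425
side 422
('top',) [ 0.5188  0.2406 -0.5733] -32.84946539167092 74.6078431372549
('side',) [ 0.522   0.2416 -0.6311] -36.16205907894053 36.72156862745098
('top', 'side') [ 0.5216  0.2408 -0.6177] -35.394442533104225 119.65098039215687
tip [ 0.4984 -0.03    0.18  ]
tip [ 0.4967 -0.034   0.185 ]
collar [ 0.5683 -0.0362  0.175 ]
B [ 0.7783 -0.0593  0.183 ]
R [ 0.6243 -0.1846  0.183 ]
```

```bash
python3 - <<'E'
from h import *
a=cv2.imread('pics/top0.png')[205:265,100:170];b=cv2.imread('pics/side0.png')[120:185,140:205]
cv2.imwrite('pics/z9.png',np.hstack([cv2.resize(a,None,fx=5.5,fy=5.5,interpolation=2),cv2.resize(b,(380,330),interpolation=2)]))
st()
E
```

```text
t 9.0 tcp [ 0.5245 -0.0278  0.2773] F [-0.2005  0.2627 -0.7234] M [-0.0208 -0.1151  0.0286] w 39.8 j [  14.6547   10.1659   -8.1847   -0.0445  -71.584  -116.3242]
```

View pics/z9.png

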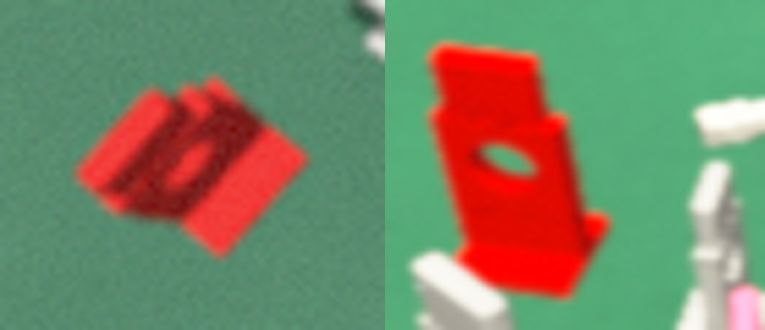

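```bash
python3 - <<'E'
from h import *
c=r.capture('top');d=r.capture('side')
T=lambda x,y:(x/5.5+100,y/5.5+205)
S=lambda x,y:((x-385)/380*65+140,y/330*65+120)
for p in((212,77),(308,157),(222,258),): print('foot',onz(c,T(*p),.01))
for q,p in(((437,45),(80,172)),((537,57),(155,88))): 
    print('tri',tri(d,S(*q),c,T(*p)))
for p in((80,172),(155,88),(110,190),(185,107)): print(onz(c,T(*p),.15))
# body corners
u=np.array([np.cos(np.radians(145)),np.sin(np.radians(145))]);v=np.array([-u[1],u[0]])
for s in(-1,1):print(np.array([.5205,.241])+.095*u+s*.0375*v)
E
```

```text
foot [0.496  0.3559 0.01  ]
foot [0.4529 0.3033 0.01  ]
foot [0.4007 0.3463 0.01  ]
tri (array([0.4345, 0.37  , 0.1568]), np.float64(0.0004336884119510464))
tri (array([0.4739, 0.3376, 0.1559]), np.float64(0.0022303016820643695))
[0.4349 0.3725 0.15  ]
[0.4735 0.3398 0.15  ]
[0.4264 0.3581 0.15  ]
[0.4644 0.3253 0.15  ]
[0.4642 0.3262]
[0.4212 0.2648]
```

```bash
python3 - <<'E'
from h import *
st()
print(to([.518,.2378,.25],235))
E
```

```text
t 9.1 tcp [ 0.5239 -0.028   0.2762] F [0.9822 0.1724 0.0751] M [ 0.0299 -0.1287  0.0168] w 40.1 j [  14.6546   10.2235   -8.2623   -0.034   -71.6113 -116.3285]
(array([ 2.383, 10.364,  1.05 ]), np.float64(-13.337), np.float64(168.32))
```

Call:
play_rows([
  [0.3,1.3,0,0,0,-1.5,40],
  [0.6,2.6,0,0,0,-3,40],
  [1,4.2,0,0,0,-5,40],
  [1.35,5.8,0,0,0,-7,40],
  [1.7,7.3,0,0,0,-9,40],
  [2,8.8,0.2,0,0,-11,40],
  [2.25,9.8,0.6,0,0,-12.5,40],
  [2.35,10.2,0.9,0,0,-13.2,40],
  [2.38,10.36,1.05,0,0,-13.34,40],
  [2.38,10.36,1.05,0,0,-13.34,40],
  [2.38,10.36,1.05,0,0,-13.34,40],
  [2.38,10.36,1.05,0,0,-13.34,40],
])

```text
time_s: 10.3
tcp_pos: [0.5187, 0.2369, 0.2517]
ee_rot: [[-0.575, -0.818, 0.001], [-0.818, 0.575, 0.0], [-0.001, -0.0, -1.0]]
wrist_force: [0.9, -0.3, -0.2]
gripper_width: 0.458
```

```bash
python3 - <<'E'
from h import *
b=snap('side','s5')
st()
s=r.sense()
for z in(.25,.13,.091):print(to([.518,.2378,z],235,s))
j=cv2.imread('pics/s5.png')[90:230,130:290];cv2.imwrite('pics/z10.png',cv2.resize(j,None,fx=4.4,fy=4.2,interpolation=2))
E
```

```text
t 10.35 tcp [0.5188 0.237  0.2518] F [ 0.2071  0.5528 -1.0475] M [ 0.0816 -0.0863  0.0052] w 39.8 j [ 40.8254  15.5707  -4.7564   0.0079 -69.6189 -75.9234]
(array([-0.01 ,  0.044,  0.072]), np.float64(-0.019), np.float64(-125.1))
(array([-0.01 ,  0.044,  4.872]), np.float64(-0.019), np.float64(-125.1))
(array([-0.01 ,  0.044,  6.432]), np.float64(-0.019), np.float64(-125.1))
```

View pics/z10.png

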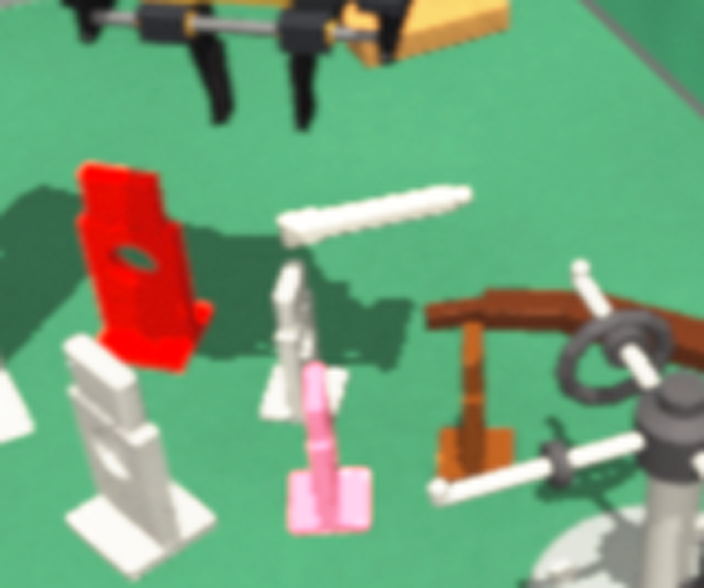

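Call:
play_rows([
  [0,0.04,1.2,0,0,0,40],
  [0,0.04,2.5,0,0,0,40],
  [0,0.04,3.7,0,0,0,40],
  [0,0.04,4.6,0,0,0,40],
  [0,0.04,5.3,0,0,0,40],
  [0,0.04,5.8,0,0,0,40],
  [0,0.04,6.2,0,0,0,40],
  [0,0.04,6.43,0,0,0,40],
  [0,0.04,6.43,0,0,0,40],
])

```text
time_s: 11.25
tcp_pos: [0.5176, 0.238, 0.0902]
ee_rot: [[-0.574, -0.819, -0.0], [-0.819, 0.574, -0.0], [0.001, 0.0, -1.0]]
wrist_force: [-0.3, -0.0, -0.8]
gripper_width: 0.462
```

```bash
python3 - <<'E'
from h import *
b=snap('side','s6')
st()
j=cv2.imread('pics/s6.png')[90:230,130:290];cv2.imwrite('pics/z11.png',cv2.resize(j,None,fx=4.4,fy=4.2,interpolation=2))
E
```

```text
t 11.3 tcp [0.5179 0.2383 0.0908] F [ 0.3032 -0.4614  0.1205] M [ 0.0969 -0.1239  0.0665] w 39.9 j [ 40.989   24.1039 -17.303    0.0138 -48.561  -75.9803]
```

View pics/z11.png

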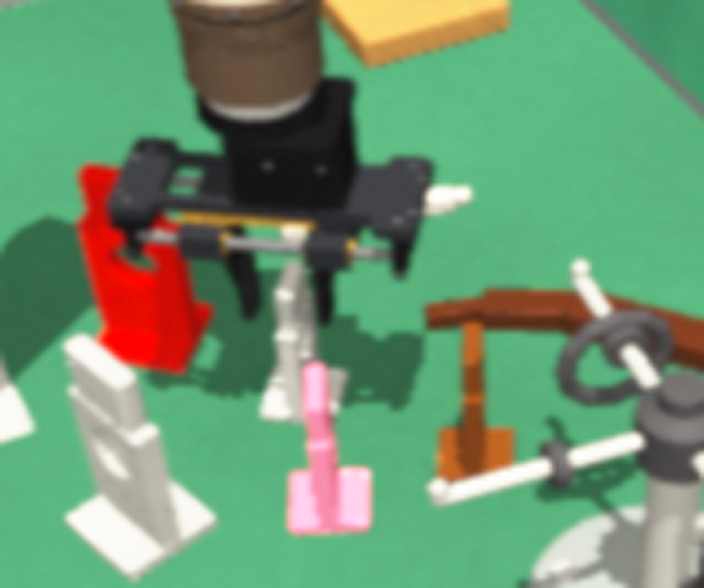

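Call:
play_rows([
  [0,0,0,0,0,0,30],
  [0,0,0,0,0,0,20],
  [0,0,0,0,0,0,14],
  [0,0,0,0,0,0,5],
  [0,0,0,0,0,0,5],
  [0,0,0,0,0,0,5],
  [0,0,-0.1,0,0,0,5],
  [0,0,-0.3,0,0,0,5],
  [0,0,-0.6,0,0,0,5],
  [0,0,-1,0,0,0,5],
])

```text
time_s: 12.3
tcp_pos: [0.5172, 0.2379, 0.1155]
ee_rot: [[-0.573, -0.819, -0.001], [-0.819, 0.573, -0.001], [0.002, 0.001, -1.0]]
wrist_force: [0.9, -0.4, -4.2]
gripper_width: 0.135
```

```bash
python3 - <<'E'
from h import *
st()
E
```

```text
t 12.3 tcp [0.5172 0.2379 0.1155] F [ 0.8532 -0.358  -4.1529] M [ 0.059  -0.1004 -0.0131] w 11.8 j [ 40.9944  22.4203 -15.7736  -0.0145 -51.9038 -75.9767]
```

```bash
python3 - <<'E'
from h import *
st()
print(to([.453,-.030,.245],264))
E
```

```text
t 12.3 tcp [0.5172 0.2379 0.1155] F [ 0.8532 -0.358  -4.1529] M [ 0.059  -0.1004 -0.0131] w 11.8 j [ 40.9944  22.4203 -15.7736  -0.0145 -51.9038 -75.9767]
(array([10.251, -4.041, -5.18 ]), np.float64(-5.798), np.float64(-124.99))
```

Call:
play_rows([
  [0,0,-1,0,0,0,5],
  [0,0,-2.2,0,0,0,5],
  [0,0,-3.4,0,0,0,5],
  [0.5,-0.2,-4.6,0,0,-0.3,5],
  [1.5,-0.6,-5.18,0,0,-0.9,5],
  [3,-1.2,-5.18,0,0,-1.7,5],
  [4.6,-1.8,-5.18,0,0,-2.6,5],
  [6.2,-2.45,-5.18,0,0,-3.5,5],
  [7.8,-3.1,-5.18,0,0,-4.4,5],
  [9.1,-3.6,-5.18,0,0,-5.2,5],
  [9.9,-3.9,-5.18,0,0,-5.6,5],
  [10.25,-4.04,-5.18,0,0,-5.8,5],
])

```text
time_s: 13.5
tcp_pos: [0.4522, -0.0316, 0.2459]
ee_rot: [[-0.106, -0.994, 0.001], [-0.994, 0.106, 0.0], [-0.0, -0.001, -1.0]]
wrist_force: [0.0, -0.0, -4.8]
gripper_width: 0.134
```

```bash
python3 - <<'E'
from h import *
b=snap('side','s7');a=snap('top','t7')
st()
j=cv2.imread('pics/s7.png')[120:280,150:310];cv2.imwrite('pics/z12.png',cv2.resize(j,None,fx=3.7,fy=3.7,interpolation=2))
j=cv2.imread('pics/t7.png')[100:250,200:360];cv2.imwrite('pics/z13.png',cv2.resize(j,None,fx=4,fy=4,interpolation=2))
E
```

```text
t 13.6 tcp [ 0.4528 -0.0308  0.2458] F [ 0.5547  0.0431 -4.895 ] M [ 0.1569 -0.0937 -0.0304] w 11.7 j [ 16.7195   3.9885 -20.054   -0.007  -65.9027 -22.8295]
```

View pics/z12.png

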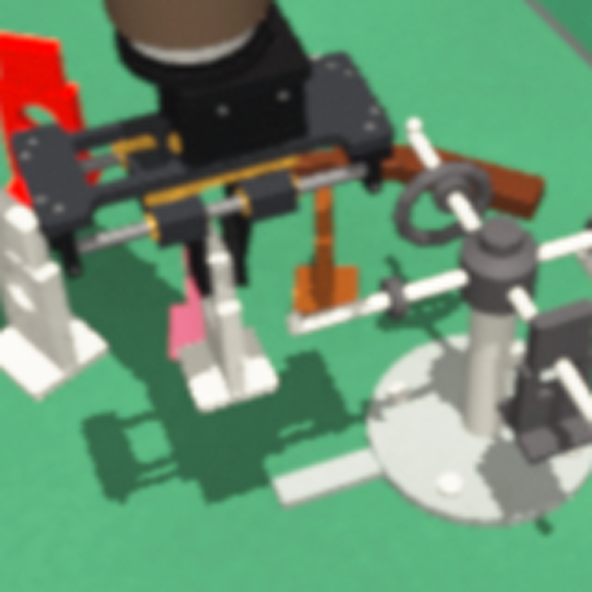

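View pics/z13.png

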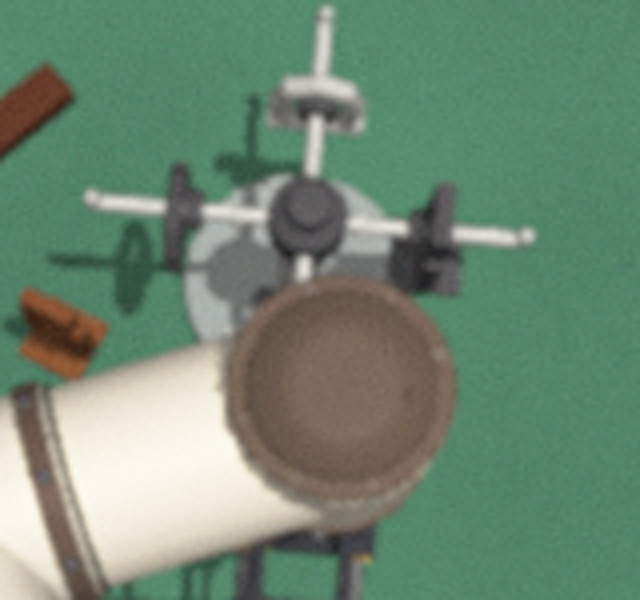

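```bash
python3 - <<'E'
from h import *
from fit import box,hullfill,K
from scipy.optimize import minimize,minimize_scalar
c=r.capture('top');d=r.capture('side')
T=lambda x,y:(x/4+200,y/4+100)
S=lambda x,y:(x/3.7+150,y/3.7+120)
L,Rr,B=[onz(c,T(*p),.184)[:2] for p in((93,198),(530,237),(326,12))]
print(L,Rr,B,'mid',(L+Rr)/2,'ang',np.degrees(np.arctan2(*(L-Rr)[::-1]))+90)
Bd=B-(L+Rr)/2;print(np.degrees(np.arctan2(*Bd[::-1]))+180,np.linalg.norm(Bd),np.linalg.norm(L-Rr)/2)
print('hub',onz(c,T(309,203),.209))
Bs=onz(d,S(413,125),.184);print('L side',Bs); print('free tip side',onz(d,S(296,322),.182))
# lug fit
im=cv2.imread('pics/s7.png');hsv=cv2.cvtColor(im,cv2.COLOR_BGR2HSV)
m=(hsv[...,1]<75)&(hsv[...,2]>110); roi=np.zeros_like(m); roi[195:234,196:227]=1
s=r.sense();tcp=s['tcp_pos'];a=np.arctan2(s['ee_rot'][1,0],s['ee_rot'][0,0])
cv2.imwrite('pics/m.png',(m&roi)[180:240,180:240].astype(np.uint8)*255)
def ren(p):
    img=np.zeros((384*K,512*K),np.uint8)
    xt=np.array([np.cos(a),np.sin(a)]);yt=np.array([np.sin(a),-np.cos(a)])
    cen=tcp[:2]+p[0]*xt+p[1]*yt; z0=tcp[2]-.0908+p[2]
    for b in(box(-.025,.025,-.025,.025,0,.008),box(-.006,.006,-.025,.025,.008,.07),box(-.006,.006,-.02,.02,.07,.116)):
        q=b.copy(); q[:,:2]=cen+b[:,:1]*yt+b[:,1:2]*xt; q[:,2]+=z0; hullfill(img,d,q)
    return cv2.resize(img,(512,384),interpolation=cv2.INTER_AREA)/255.
roi2=roi.copy(); roi2[:205]=0
f=lambda p:(np.abs(ren(p)-m)*roi2).sum()
for dz in(0,):
    o=minimize(lambda p:f([p[0],p[1],0]),[-.003,0],method='Nelder-Mead',options=dict(initial_simplex=[[-.003,0],[.003,0],[-.003,.005]])); print(o.x,o.fun)
    o=minimize(f,[-.003,0,0],method='Nelder-Mead',options=dict(initial_simplex=[[-.003,0,0],[.003,0,0],[-.003,.005,0],[-.003,0,.004]])); print(o.x,o.fun)
E
```

```text
[0.651  0.0936] [ 0.6215 -0.1863] [ 0.7767 -0.0594] mid [ 0.6362 -0.0464] ang 173.97703449739817
174.6955218691595 0.14103247554816314 0.140719380465567
hub [ 0.6383 -0.044   0.209 ]
L side [0.6539 0.0944 0.184 ]
free tip side [ 0.5007 -0.0315  0.182 ]
[-0.0016  0.0001] 33.345098039215685
[-0.0016 -0.     -0.0001] 33.15686274509804
```

View pics/m.png

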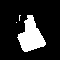

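```bash
cat >> h.py <<'E'
AX=np.array([.637,-.0460]); HA=174.2
h_=np.array([np.cos(np.radians(HA)),np.sin(np.radians(HA))])
def eye(off=-.0016,dz=.0328):
    s=r.sense();R=s['ee_rot']; e=s['tcp_pos']+off*R[:,0]+dz*R[:,2]; q=e[:2]-AX
    print('eye r',round(q@h_,4),'lat',round(h_[0]*q[1]-h_[1]*q[0],4),'z rel bar',round(e[2]-.175,4)); return e
def toeye(rad,zrel,lat=0,xang=HA+90,off=-.0016,dz=.0328):
    n=np.array([-h_[1],h_[0]]); p=AX+rad*h_+lat*n; a=np.radians(xang)
    return to([p[0]-off*np.cos(a),p[1]-off*np.sin(a),.175+zrel+dz],xang)
E
python3 - <<'E'
from h import *
st();eye();print(toeye(.170,.0045))
E
```

```text
t 13.7 tcp [ 0.4535 -0.0296  0.2456] F [ 0.3914  0.9635 -4.7832] M [ 0.0468 -0.0559 -0.0419] w 12.1 j [ 16.8465   4.0628 -20.0071  -0.0136 -65.86   -22.8708]
eye r 0.1841 lat 0.0006 z rel bar 0.0378
(array([-0.026, -0.567,  1.33 ]), np.float64(-0.046), np.float64(-96.03))
```

Call:
play_rows([
  [0,-0.1,0.3,0,0,-0.04,5],
  [0,-0.25,0.7,0,0,-0.04,5],
  [-0.02,-0.4,1.1,0,0,-0.04,5],
  [-0.02,-0.57,1.33,0,0,-0.04,5],
  [-0.02,-0.57,1.33,0,0,-0.04,5],
  [-0.02,-0.57,1.33,0,0,-0.04,5],
])

```text
time_s: 14.3
tcp_pos: [0.4679, -0.0306, 0.2115]
ee_rot: [[-0.101, -0.995, -0.001], [-0.995, 0.101, -0.0], [0.0, 0.001, -1.0]]
wrist_force: [-0.5, 0.9, -4.3]
gripper_width: 0.135
```

```bash
python3 - <<'E'
from h import *
b=snap('side','s8')
st();eye();print(toeye(.170,.0045))
j=cv2.imread('pics/s8.png')[150:250,180:300];cv2.imwrite('pics/z14.png',cv2.resize(j,None,fx=6,fy=6,interpolation=2))
E
```

```text
t 14.35 tcp [ 0.468  -0.0306  0.2118] F [-0.8184 -0.3446 -3.6064] M [ 0.0421 -0.0758  0.0236] w 12.0 j [ 16.1845   7.2195 -21.5112   0.0124 -61.2657 -21.9662]
eye r 0.1697 lat 0.0002 z rel bar 0.004
(array([-0.008,  0.012, -0.019]), np.float64(0.005), np.float64(-95.78))
```

View pics/z14.png

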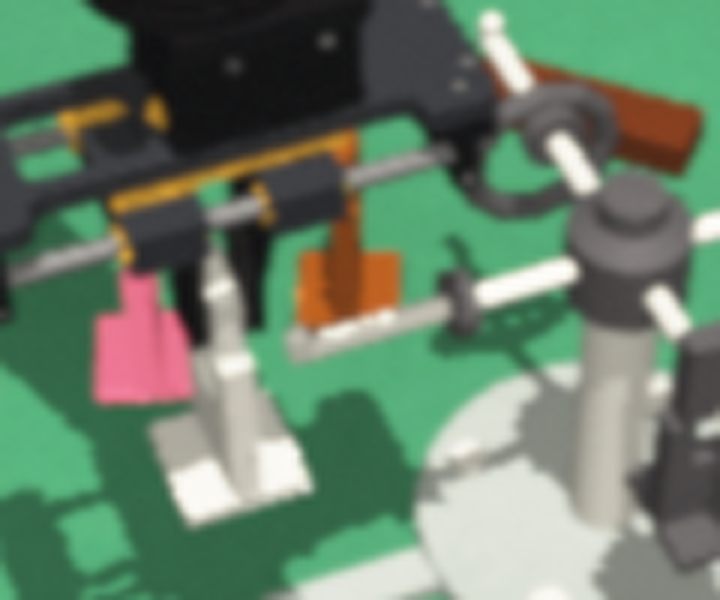

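Call:
play_rows([
  [0,-0.2,-0.02,0,0,0,5],
  [0,-0.4,-0.02,0,0,0,5],
  [0,-0.6,-0.02,0,0,0,5],
  [0,-0.75,-0.02,0,0,0,5],
  [0,-0.9,-0.02,0,0,0,5],
  [0,-1.0,-0.02,0,0,0,5],
  [0,-1.04,-0.02,0,0,0,5],
  [0,-1.08,-0.02,0,0,0,5],
])

```text
time_s: 15.15
tcp_pos: [0.4945, -0.0334, 0.2122]
ee_rot: [[-0.101, -0.995, -0.0], [-0.995, 0.101, -0.0], [0.0, 0.0, -1.0]]
wrist_force: [0.1, -0.2, -4.9]
gripper_width: 0.135
```

```bash
python3 - <<'E'
from h import *
st();eye();print(toeye(.130,.0045))
E
```

```text
t 15.15 tcp [ 0.4945 -0.0334  0.2122] F [ 0.0551 -0.2057 -4.9299] M [ 0.0301 -0.0824 -0.0115] w 11.7 j [ 14.9374   9.9004 -18.1659  -0.0046 -61.9528 -20.7229]
eye r 0.143 lat 0.0003 z rel bar 0.0044
(array([-0.012, -0.52 , -0.006]), np.float64(0.002), np.float64(-95.79))
```

Call:
play_rows([
  [0,-0.08,0,0,0,0,5],
  [0,-0.16,0,0,0,0,5],
  [0,-0.24,0,0,0,0,5],
  [0,-0.32,0,0,0,0,5],
  [0,-0.4,0,0,0,0,5],
  [0,-0.48,0,0,0,0,5],
])

```text
time_s: 15.75
tcp_pos: [0.5067, -0.0346, 0.2123]
ee_rot: [[-0.101, -0.995, 0.0], [-0.995, 0.101, -0.0], [0.0, -0.0, -1.0]]
wrist_force: [-0.3, -0.5, -4.0]
gripper_width: 0.131
```

```bash
python3 - <<'E'
from h import *
snap('side','s9')
st();eye();print(toeye(.115,.0035),toeye(.105,-.003))
j=cv2.imread('pics/s9.png')[150:250,180:300];cv2.imwrite('pics/z15.png',cv2.resize(j,None,fx=6,fy=6,interpolation=2))
E
```

```text
t 15.8 tcp [ 0.5071 -0.0346  0.2123] F [ 0.2321  0.1588 -4.1449] M [ 0.108  -0.0795 -0.0119] w 11.8 j [ 14.4266  11.1188 -16.6002   0.0095 -62.2588 -20.2096]
eye r 0.1304 lat 0.0002 z rel bar 0.0045
(array([-0.007, -0.617,  0.039]), np.float64(0.004), np.float64(-95.78)) (array([-0.007, -1.017,  0.299]), np.float64(0.004), np.float64(-95.78))
```

View pics/z15.png

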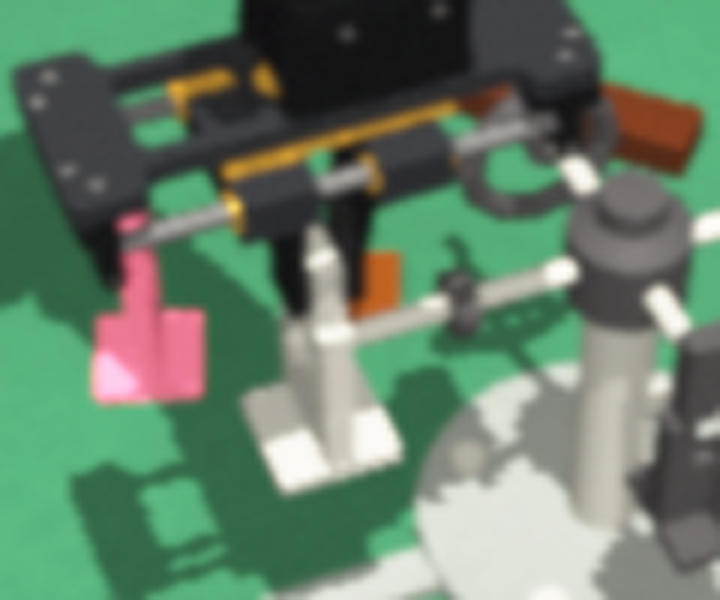

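Call:
play_rows([
  [0,-0.1,0,0,0,0,5],
  [0,-0.22,0,0,0,0,5],
  [0,-0.34,0,0,0,0,5],
  [0,-0.46,0.02,0,0,0,5],
  [0,-0.56,0.04,0,0,0,5],
  [0,-0.66,0.1,0,0,0,5],
  [0,-0.76,0.16,0,0,0,5],
  [0,-0.86,0.22,0,0,0,5],
  [0,-0.96,0.28,0,0,0,5],
  [0,-1.06,0.34,0,0,0,5],
  [0,-1.12,0.36,0,0,0,5],
  [0,-1.16,0.36,0,0,0,5],
])

```text
time_s: 17.0
tcp_pos: [0.5355, -0.0375, 0.2031]
ee_rot: [[-0.101, -0.995, -0.0], [-0.995, 0.101, -0.0], [0.0, 0.0, -1.0]]
wrist_force: [0.0, 0.8, -4.6]
gripper_width: 0.138
```

```bash
python3 - <<'E'
from h import *
st();eye();print(toeye(.090,-.0065))
E
```

```text
t 17.0 tcp [ 0.5355 -0.0375  0.2031] F [ 0.0166  0.7619 -4.6257] M [ 0.0684 -0.0543 -0.0097] w 12.0 j [ 13.3096  14.3732 -13.66    -0.0015 -61.9831 -19.0942]
eye r 0.1019 lat 0.0002 z rel bar -0.0047
(array([-0.009, -0.474,  0.073]), np.float64(0.003), np.float64(-95.79))
```

Call:
play_rows([
  [0,-0.06,0.02,0,0,0,5],
  [0,-0.12,0.04,0,0,0,5],
  [0,-0.18,0.06,0,0,0,5],
  [0,-0.24,0.07,0,0,0,5],
  [0,-0.3,0.07,0,0,0,5],
  [0,-0.36,0.07,0,0,0,5],
  [0,-0.42,0.07,0,0,0,5],
  [0,-0.48,0.07,0,0,0,5],
  [0,-0.54,0.07,0,0,0,5],
  [0,-0.6,0.07,0,0,0,5],
])

```text
time_s: 18.0
tcp_pos: [0.5504, -0.039, 0.2015]
ee_rot: [[-0.101, -0.995, -0.0], [-0.995, 0.101, 0.0], [-0.0, 0.0, -1.0]]
wrist_force: [0.0, -0.5, -4.3]
gripper_width: 0.134
```

```bash
python3 - <<'E'
from h import *
snap('side','s10')
st();eye();print(toeye(.080,-.0065))
j=cv2.imread('pics/s10.png')[150:250,200:320];cv2.imwrite('pics/z16.png',cv2.resize(j,None,fx=6,fy=6,interpolation=2))
E
```

```text
t 18.05 tcp [ 0.5507 -0.0391  0.2015] F [-0.1888 -0.2202 -4.8621] M [ 0.0503 -0.0855  0.0166] w 12.0 j [ 12.7719  15.9069 -11.7711   0.0093 -62.3068 -18.5542]
eye r 0.0865 lat 0.0002 z rel bar -0.0063
(array([-0.009, -0.262,  0.008]), np.float64(0.004), np.float64(-95.78))
```

View pics/z16.png

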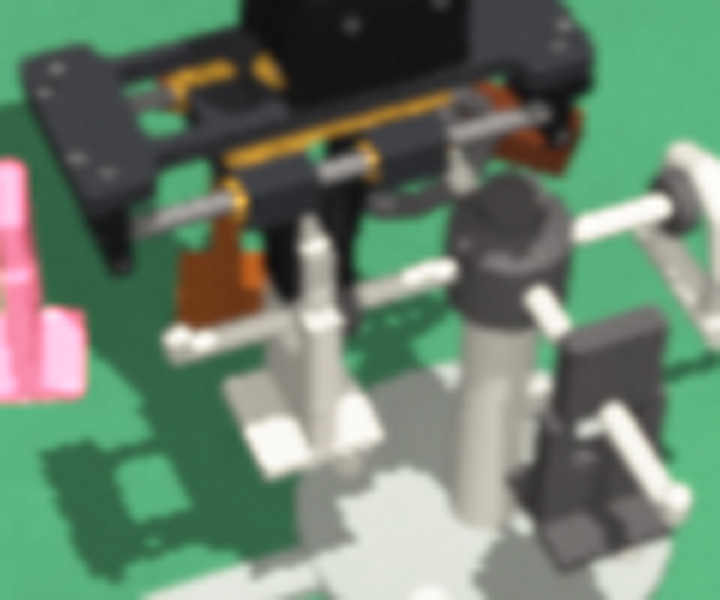

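Call:
play_rows([
  [0,-0.02,0,0,0,0,5],
  [0,-0.04,0,0,0,0,5],
  [0,-0.06,0,0,0,0,5],
  [0,-0.08,0,0,0,0,5],
  [0,-0.1,0,0,0,0,5],
  [0,-0.12,0,0,0,0,5],
])

```text
time_s: 18.65
tcp_pos: [0.5533, -0.0393, 0.2015]
ee_rot: [[-0.101, -0.995, 0.0], [-0.995, 0.101, 0.0], [-0.0, -0.0, -1.0]]
wrist_force: [1.0, 0.8, -4.7]
gripper_width: 0.132
```

Call:
play_rows([
  [0,-0.02,0,0,0,0,5],
  [0,-0.04,0,0,0,0,5],
  [0,-0.06,0,0,0,0,5],
  [0,-0.08,0,0,0,0,5],
])

```text
time_s: 19.05
tcp_pos: [0.555, -0.0395, 0.2015]
ee_rot: [[-0.101, -0.995, -0.001], [-0.995, 0.101, -0.0], [0.0, 0.001, -1.0]]
wrist_force: [-2.2, -0.6, -3.9]
gripper_width: 0.133
```

Call:
play_rows([
  [0,-0.01,0,0,0,0,5],
  [0,-0.02,0,0,0,0,5],
])

```text
time_s: 19.25
tcp_pos: [0.555, -0.0396, 0.2013]
ee_rot: [[-0.101, -0.995, -0.002], [-0.995, 0.101, -0.0], [0.0, 0.002, -1.0]]
wrist_force: [-2.2, 0.0, -2.5]
gripper_width: 0.138
```

Call:
play_rows([
  [0,-0.01,0,0,0,0,5],
  [0,-0.02,0,0,0,0,5],
])

```text
time_s: 19.45
tcp_pos: [0.5551, -0.0396, 0.2013]
ee_rot: [[-0.101, -0.995, -0.003], [-0.995, 0.101, -0.0], [0.0, 0.003, -1.0]]
wrist_force: [-4.9, 0.8, -1.9]
gripper_width: 0.134
```

Call:
play_rows([
  [0,-0.01,0,0,0,0,5],
  [0,-0.02,0,0,0,0,5],
  [0,-0.03,0,0,0,0,5],
  [0,-0.03,0,0,0,0,5],
])

```text
time_s: 19.85
tcp_pos: [0.5551, -0.0397, 0.2012]
ee_rot: [[-0.101, -0.995, -0.005], [-0.995, 0.101, -0.0], [0.001, 0.004, -1.0]]
wrist_force: [-6.9, 1.7, -1.0]
gripper_width: 0.133
```

Call:
play_rows([
  [0,-0.01,0,0,0,0,5],
  [0,-0.02,0,0,0,0,5],
  [0,-0.02,0,0,0,0,5],
])

```text
time_s: 20.15
tcp_pos: [0.5552, -0.0397, 0.2012]
ee_rot: [[-0.101, -0.995, -0.006], [-0.995, 0.101, -0.0], [0.001, 0.006, -1.0]]
wrist_force: [-7.7, 2.0, 0.6]
gripper_width: 0.132
```

Call:
play_rows([
  [0,-0.02,0,0,0,0,5],
  [0,-0.04,0,0,0,0,5],
  [0,-0.04,0,0,0,0,5],
])

```text
time_s: 20.45
tcp_pos: [0.5552, -0.0398, 0.201]
ee_rot: [[-0.101, -0.995, -0.008], [-0.995, 0.101, -0.0], [0.001, 0.008, -1.0]]
wrist_force: [-9.1, 2.9, 1.5]
gripper_width: 0.139
```

Call:
play_rows([
  [0,-0.02,0,0,0,0,5],
  [0,-0.04,0,0,0,0,5],
  [0,-0.04,0,0,0,0,5],
])

```text
time_s: 20.75
tcp_pos: [0.5553, -0.04, 0.2008]
ee_rot: [[-0.101, -0.995, -0.01], [-0.995, 0.101, -0.0], [0.001, 0.01, -1.0]]
wrist_force: [-10.8, 3.5, 0.8]
gripper_width: 0.134
```

Call:
play_rows([
  [0,-0.02,0,0,0,0,5],
  [0,-0.04,0,0,0,0,5],
  [0,-0.06,0,0,0,0,5],
  [0,-0.06,0,0,0,0,5],
  [0,-0.06,0,0,0,0,5],
])

```text
time_s: 21.25
tcp_pos: [0.5554, -0.04, 0.2008]
ee_rot: [[-0.101, -0.995, -0.013], [-0.995, 0.101, 0.0], [0.001, 0.013, -1.0]]
wrist_force: [-13.8, 4.9, 3.9]
gripper_width: 0.138
```

```bash
python3 - <<'E'
from h import *
st();eye()
E
```

```text
t 21.25 tcp [ 0.5554 -0.04    0.2008] F [-13.7623   4.8506   3.9034] M [1.4289 4.4894 0.0651] w 12.0 j [ 12.4637  16.7861 -10.5558  -0.1818 -63.382  -18.186 ]
eye r 0.0822 lat 0.0007 z rel bar -0.007
```

Call:
play_rows([
  [0,0,0,0,0,0,5],
  [0,0,0,0,0,0,5],
  [0,0,0,0,0,0,5],
  [0,0,0,0,0,0,5],
  [0,0.06,0,0,0,0,5],
  [0,0.12,0,0,0,0,5],
  [0,0.17,0,0,0,0,5],
  [0,0.2,0,0,0,0,5],
  [0,0.2,0,0,0,0,5],
])

```text
time_s: 22.15
tcp_pos: [0.555, -0.0398, 0.2008]
ee_rot: [[-0.101, -0.995, -0.003], [-0.995, 0.101, -0.0], [0.001, 0.003, -1.0]]
wrist_force: [-4.7, -0.5, -5.3]
gripper_width: 0.137
```

```bash
python3 - <<'E'
from h import *
st();eye()
E
```

```text
t 22.15 tcp [ 0.555  -0.0398  0.2008] F [-4.7053 -0.4783 -5.321 ] M [0.0878 1.4371 0.0067] w 11.9 j [ 12.5761  16.4427 -11.1047  -0.0179 -62.602  -18.3672]
eye r 0.0822 lat 0.0006 z rel bar -0.007
```

Call:
play_rows([
  [0,0.02,0,0,0,0,5],
  [0,0.03,0,0,0,0,5],
  [0,0.03,0.015,0,0,0,5],
  [0,0.03,0.03,0,0,0,5],
  [0,0.03,0.04,0,0,0,5],
  [0,0.03,0.04,0,0,0,5],
])

```text
time_s: 22.75
tcp_pos: [0.555, -0.0397, 0.201]
ee_rot: [[-0.101, -0.995, -0.0], [-0.995, 0.101, -0.0], [0.0, 0.0, -1.0]]
wrist_force: [-5.6, 0.7, -2.4]
gripper_width: 0.133
```

```bash
python3 - <<'E'
from h import *
snap('side','s11')
st();eye()
j=cv2.imread('pics/s11.png')[150:250,200:320];cv2.imwrite('pics/z17.png',cv2.resize(j,None,fx=6,fy=6,interpolation=2))
E
```

```text
t 22.8 tcp [ 0.5551 -0.0397  0.201 ] F [-5.6916 -0.6601 -3.3669] M [-0.0536  1.6833  0.0162] w 11.7 j [ 12.609   16.3671 -11.1946   0.0158 -62.4627 -18.3918]
eye r 0.0822 lat 0.0004 z rel bar -0.0068
```

View pics/z17.png

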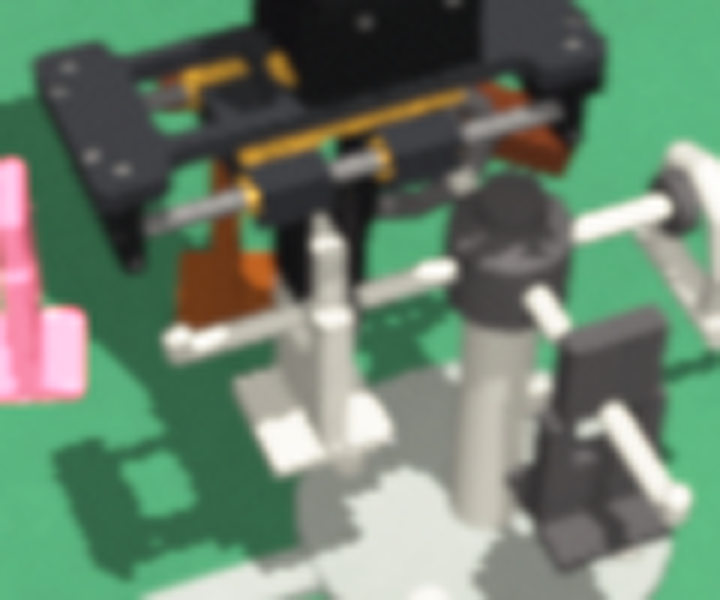

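Call:
play_rows([
  [0,0.02,0,0,0,0,5],
  [0,0.04,0,0,0,0,5],
  [0,0.05,0,0,0,0,5],
  [0,0.05,0,0,0,0,5],
])

```text
time_s: 23.2
tcp_pos: [0.5549, -0.0393, 0.201]
ee_rot: [[-0.101, -0.995, 0.002], [-0.995, 0.101, 0.0], [-0.0, -0.002, -1.0]]
wrist_force: [-1.1, -1.0, -3.9]
gripper_width: 0.137
```

```bash
python3 - <<'E'
from h import *
st();eye()
E
```

```text
t 23.2 tcp [ 0.5549 -0.0393  0.201 ] F [-1.0881 -0.9907 -3.8638] M [-0.0989  0.5846 -0.0037] w 11.9 j [ 12.6514  16.2797 -11.331    0.0216 -62.2568 -18.4346]
eye r 0.0822 lat 0.0 z rel bar -0.0068
```

Call:
play_rows([
  [0,0,0.02,0,0,0,5],
  [0,0,0.04,0,0,0,5],
  [0,0,0.06,0,0,0,5],
  [0,0,0.06,0,0,0,5],
])

```text
time_s: 23.6
tcp_pos: [0.5549, -0.0391, 0.1996]
ee_rot: [[-0.1, -0.995, 0.002], [-0.995, 0.1, 0.0], [-0.001, -0.002, -1.0]]
wrist_force: [-0.6, 0.8, -1.6]
gripper_width: 0.132
```

```bash
python3 - <<'E'
from h import *
st();eye()
E
```

```text
t 23.6 tcp [ 0.5549 -0.0391  0.1996] F [-0.5855  0.7942 -1.6363] M [ 0.2915  0.1911 -0.0247] w 11.5 j [ 12.6671  16.3424 -11.45     0.0101 -62.0754 -18.4324]
eye r 0.0823 lat -0.0002 z rel bar -0.0082
```

Call:
play_rows([
  [0,0,0.02,0,0,0,13],
  [0,0,0.02,0,0,0,14],
  [0,0,0.02,0,0,0,15],
  [0,0,0.02,0,0,0,17],
  [0,0,0.02,0,0,0,20],
  [0,0,0.02,0,0,0,24],
  [0,0,0.02,0,0,0,24],
  [0,0,0.02,0,0,0,24],
])

```text
time_s: 24.4
tcp_pos: [0.5541, -0.0394, 0.1985]
ee_rot: [[-0.101, -0.995, 0.0], [-0.995, 0.101, -0.0], [0.0, -0.0, -1.0]]
wrist_force: [0.3, -0.2, 0.8]
gripper_width: 0.271
```

```bash
python3 - <<'E'
from h import *
snap('side','s12')
st()
j=cv2.imread('pics/s12.png')[150:250,200:320];cv2.imwrite('pics/z18.png',cv2.resize(j,None,fx=6,fy=6,interpolation=2))
E
```

```text
t 24.45 tcp [ 0.554  -0.0394  0.1985] F [ 0.1125 -0.1422 -0.1753] M [ 0.1443  0.0083 -0.0546] w 23.7 j [ 12.6535  16.3801 -11.5564   0.0011 -62.0637 -18.4355]
```

View pics/z18.png

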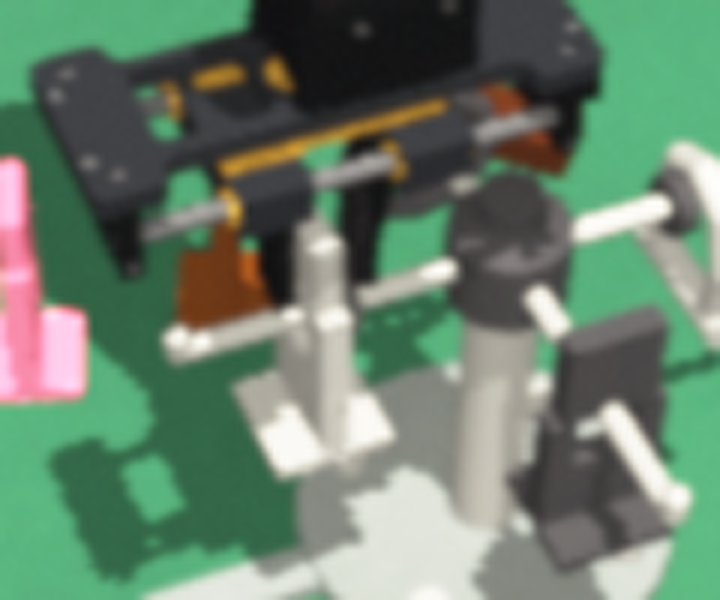

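Call:
play_rows([
  [0,0,-0.1,0,0,0,28],
  [0,0,-0.3,0,0,0,28],
  [0,0,-0.6,0,0,0,28],
  [0,0,-1,0,0,0,28],
  [0,0,-1.6,0,0,0,28],
  [0,0,-2.4,0,0,0,28],
  [0,0,-3.4,0,0,0,28],
  [0,0,-4.2,0,0,0,28],
  [2,2,-4.2,0,0,0,28],
  [3.5,3.5,-4.2,0,0,0,28],
  [5,5,-4.2,0,0,0,28],
  [5.5,5.5,-4.2,0,0,0,28],
])

```text
time_s: 25.65
tcp_pos: [0.4016, -0.1633, 0.3047]
ee_rot: [[-0.1, -0.995, 0.002], [-0.995, 0.1, -0.0], [0.0, -0.002, -1.0]]
wrist_force: [1.5, -1.7, 0.3]
gripper_width: 0.321
```

```bash
python3 - <<'E'
from h import *
snap('side','s13');snap('top','t13')
st()
j=cv2.imread('pics/s13.png')[140:260,200:340];cv2.imwrite('pics/z19.png',cv2.resize(j,None,fx=5,fy=5,interpolation=2))
j=cv2.imread('pics/t13.png')[90:240,200:360];cv2.imwrite('pics/z20.png',cv2.resize(j,None,fx=4,fy=4,interpolation=2))
E
```

```text
t 25.75 tcp [ 0.3999 -0.1643  0.3053] F [ 1.463  -0.5927  0.2724] M [ 0.1035 -0.0933 -0.0387] w 27.7 j [ -0.6357  -0.5231 -16.1709   0.0164 -74.2267  -5.366 ]
```

View pics/z19.png

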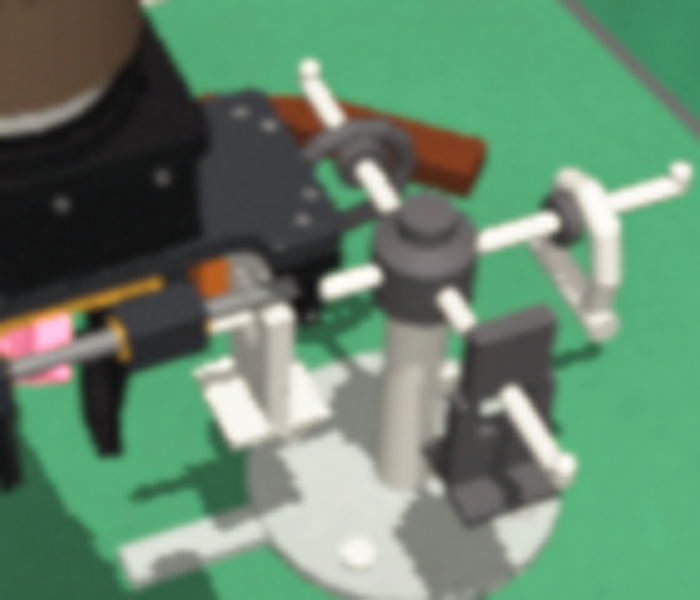

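View pics/z20.png

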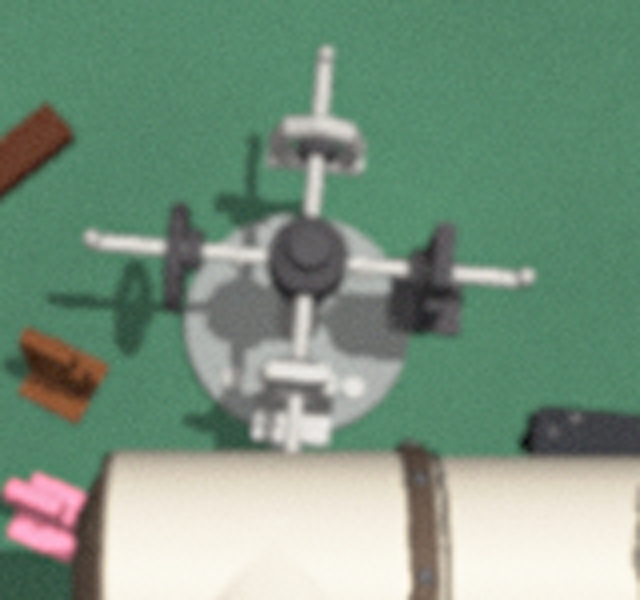

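Call:
play_rows([
  [1.5,0.7,-0.5,0,0,0,28],
  [3,1.4,-1,0,0,0,28],
  [4.5,2.1,-1,0,0,0,28],
  [6,2.8,-1,0,0,0,28],
  [7.5,3.5,-1,0,0,0,28],
  [9,4,-1,0,0,0,28],
  [10.5,4.5,-1,0,0,0,28],
  [11,4.5,-1,0,0,0,28],
])

```text
time_s: 26.55
tcp_pos: [0.2627, -0.4271, 0.3289]
ee_rot: [[-0.104, -0.995, 0.0], [-0.995, 0.104, -0.001], [0.001, -0.0, -1.0]]
wrist_force: [0.3, 0.1, -0.3]
gripper_width: 0.323
```

```bash
python3 - <<'E'
from h import *
snap('side','s14');snap('top','t14')
st()
j=cv2.imread('pics/s14.png')[150:250,200:320];cv2.imwrite('pics/z21.png',cv2.resize(j,None,fx=6,fy=6,interpolation=2))
j=cv2.imread('pics/t14.png')[140:230,220:330];cv2.imwrite('pics/z22.png',cv2.resize(j,None,fx=6,fy=6,interpolation=2))
E
```

```text
t 26.65 tcp [ 0.2638 -0.4259  0.3284] F [ 0.4807 -0.0402 -0.1371] M [ 0.0927 -0.0363 -0.0603] w 28.0 j [-39.6237   6.3214  -5.6104  -0.0004 -78.0858  33.6982]
```

View pics/z21.png

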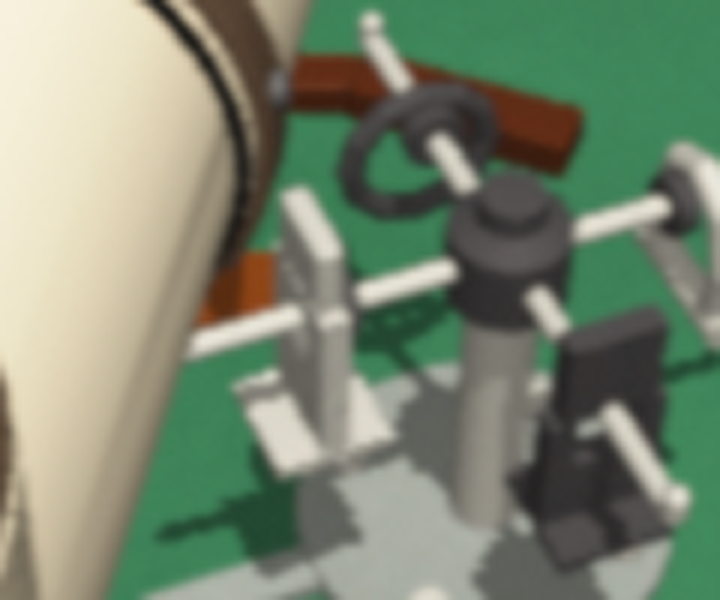

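View pics/z22.png

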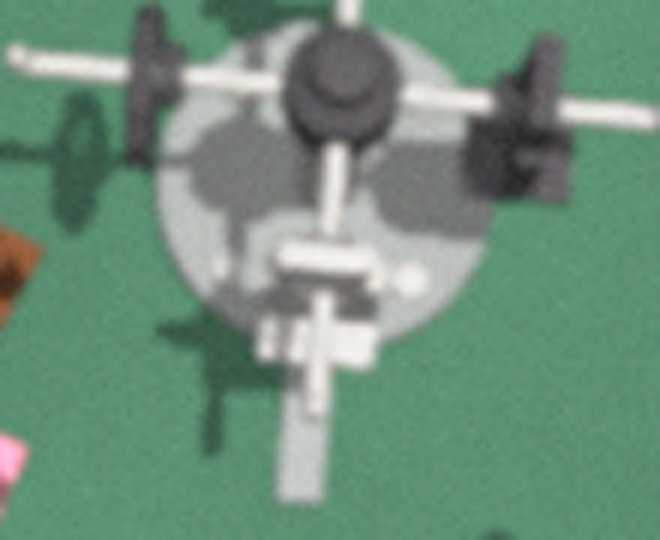

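```bash
python3 - <<'E'
from h import *
from fit import box
from scipy.spatial.transform import Rotation as Ro
cs={n:r.capture(n) for n in('top','side')}
def draw(n,f,x0,y0,w,h,k,rad,roll,pitch,out):
    im=cv2.imread('pics/'+f+'.png')[y0:y0+h,x0:x0+w]; im=cv2.resize(im,None,fx=k,fy=k,interpolation=2)
    e=np.r_[AX+rad*h_,.167]; R=Ro.from_euler('z',HA,degrees=True)*Ro.from_euler('yx',[pitch,roll],degrees=True)
    for b in(box(-.025,.025,-.025,.025,-.058,-.050),box(-.006,.006,-.02,.02,.018,.058)):
        q=np.array([ (proj(cs[n],e+R.apply(v))-[x0-.0,y0-.0]+.5)*k for v in b])
        for i in range(8):
            for j in range(i):
                if (np.abs(b[i]-b[j])>1e-6).sum()==1: cv2.line(im,tuple(int(t) for t in q[i]),tuple(int(t) for t in q[j]),(0,0,255),1)
    return im
A=draw('side','s14',225,165,60,70,6,.082,0,0,'');B=draw('top','t14',245,165,60,70,6,.082,0,0,'')
cv2.imwrite('pics/z23.png',np.hstack([A,B])); st()
E
```

```text
t 26.75 tcp [ 0.2642 -0.4242  0.3286] F [-0.1656  0.4823 -0.2779] M [ 0.0773 -0.0584  0.0314] w 28.2 j [-39.4502   6.1852  -5.7259  -0.0181 -78.0928  33.6817]
```

View pics/z23.png

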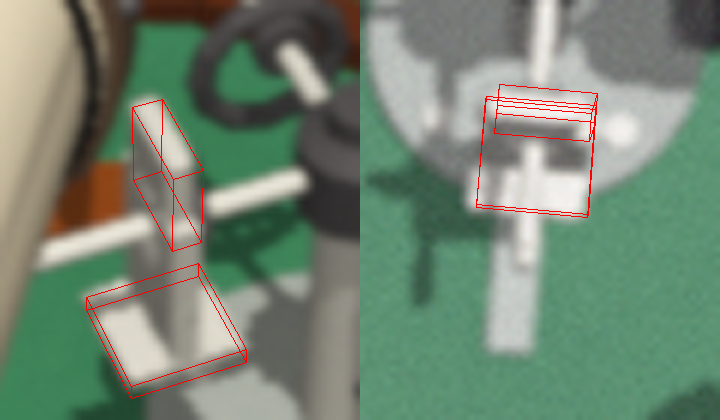

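```bash
python3 - <<'E'
from h import *
A=cv2.resize(cv2.imread('pics/s14.png')[175:232,232:275],None,fx=10,fy=10,interpolation=cv2.INTER_CUBIC)
B=cv2.resize(cv2.imread('pics/t14.png')[172:212,258:290],None,fx=11,fy=11,interpolation=cv2.INTER_CUBIC)
h=max(A.shape[0],B.shape[0]); 
o=np.zeros((h,A.shape[1]+B.shape[1],3),np.uint8); o[:A.shape[0],:A.shape[1]]=A;o[:B.shape[0],A.shape[1]:]=B
cv2.imwrite('pics/z24.png',o);print(A.shape,B.shape)
E
```

```text
(570, 430, 3) (440, 352, 3)
```

View pics/z24.png

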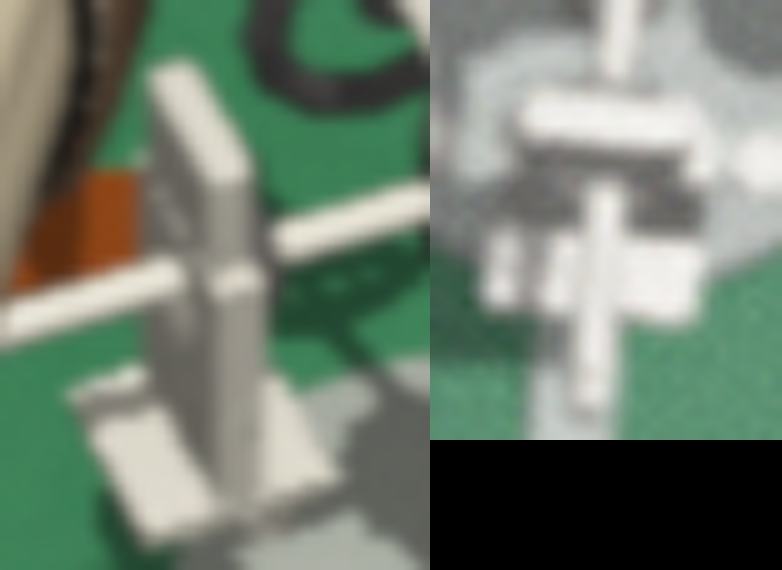

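```bash
python3 - <<'E'
from h import *
from scipy.optimize import least_squares
from scipy.spatial.transform import Rotation as Ro
cs={n:r.capture(n) for n in('top','side')}
x,t=.006,.058
S=[((x,-.02,t),(150,75)),((-x,-.02,t),(190,65)),((-x,.02,t),(250,165)),((x,.02,t),(208,180)),((.025,-.025,-.05),(68,395)),((.025,.025,-.05),(147,532)),((-.025,.025,-.05),(340,470))]
T=[((-x,-.02,t),(525,95)),((-x,.02,t),(700,105)),((x,.02,t),(697,150)),((x,-.02,t),(520,138)),((.025,-.025,-.05),(483,305)),((.025,.025,-.05),(697,325))]
obs=[('side',np.array(m),np.array([232+a/10-.45,175+b/10-.45])) for m,(a,b) in S]+[('top',np.array(m),np.array([258+(a-430)/11-.45,172+b/11-.45])) for m,(a,b) in T]
n_=np.array([-h_[1],h_[0]])
def pose(p):
    return np.r_[AX+p[0]*h_+p[1]*n_,.175+p[2]],Ro.from_euler('z',HA+p[5],degrees=True)*Ro.from_euler('yx',p[3:5],degrees=True)
def mk(sel):
    def f(p):
        e,R=pose(p); return np.concatenate([proj(cs[c],e+R.apply(m))-u for c,m,u in obs if c in sel])
    return f
for sel in(('side','top'),('side',),('top',)):
    f=mk(sel)
    o=least_squares(f,[.082,0,-.008,0,0,0],x_scale=[.01,.01,.01,5,5,5],loss='soft_l1'); print(sel,o.x,np.sqrt(np.mean(f(o.x)**2)))
    g=lambda q:f([q[0],q[1],-.008,q[2],q[3],q[4]])
    o=least_squares(g,[.082,0,0,0,0],x_scale=[.01,.01,5,5,5],loss='soft_l1'); print('  zfix',o.x,np.sqrt(np.mean(g(o.x)**2)))
st()
E
```

```text
('side', 'top') [ 0.0831 -0.0033 -0.0081  0.573   0.943   0.5138] 0.5433692305121719
  zfix [ 0.0831 -0.0033  0.5747  0.9537  0.5012] 0.5437065996446347
('side',) [ 0.0734 -0.0247 -0.0342 -0.4367  3.0534  0.2793] 0.3872821268622327
  zfix [ 0.0822 -0.0032  0.452   1.3713  0.2899] 0.5208103290737724
('top',) [ 0.0821 -0.0033 -0.0202 -0.1627  0.5439  0.4127] 0.3357645756398508
  zfix [ 0.0845 -0.0036  0.1487  0.5543  0.398 ] 0.34286151072959603
t 26.85 tcp [ 0.2644 -0.4237  0.3289] F [-0.5495 -1.1726  0.7847] M [ 0.0144 -0.0766  0.0114] w 27.4 j [-39.3848   6.1266  -5.763   -0.0113 -78.0797  33.6988]
```

```bash
python3 - <<'E'
from h import *
c=r.capture('top')
T=lambda x,y:(x/4+200,y/4+90)
L,R,B=[onz(c,T(*p),.184)[:2] for p in((92,238),(530,276),(326,52))]
m=(L+R)/2;print(m,np.degrees(np.arctan2(*(L-R)[::-1]))+90,np.degrees(np.arctan2(*(B-m)[::-1]))+180)
t=lambda x,y:(x/6+220,y/6+140)
print('free tip',onz(c,t(314,405),.184),'tongue',onz(c,t(300,497),.008))
for n in('tine','tee','puck','extension'):
    r.capture('side');print(n,[(round(d['score'],2),np.round(d['centre'],3)) for cam in('top','side') for d in r.spot_in(cam,n)[:1]])
E
```

```text
[ 0.6366 -0.0461] 174.1236930371782 174.5591891356353
free tip [ 0.4986 -0.0297  0.184 ] tongue [ 0.48   -0.0287  0.008 ]
tine [(0.86, array([0.736, 0.209, 0.025])), (0.67, array([0.763, 0.193, 0.016]))]
tee [(0.75, array([ 0.545, -0.343,  0.026])), (0.79, array([ 0.538, -0.348,  0.027]))]
puck [(0.75, array([ 0.36 , -0.292,  0.023])), (0.2, array([ 0.628, -0.062,  0.119]))]
extension [(0.63, array([0.641, 0.406, 0.024]))]
```

```bash
python3 -c "
from h import *
r.finish_job(); st()"
```

```text
the job is handed in; nothing more can be done
the job is handed in; nothing more can be done
```

The job is handed in at about 27 s. The lug hangs on the free hook with its web against the stop collar, and the hook points along the base tongue. The interface gives no verdict, so what follows rests on my own checks.

**What I did**
- I turned the carousel about 74° by straddling the free hook with the fingers. Forces read about 2–3 N on the way.
- I gripped the small grey lug and threaded its eye over the hook without contact. I then slid it in until it met the collar, about 76 mm from the axis.
- I held a push of 14.6 N horizontally, about 15.1 N in total, for roughly half a second.
- I backed off to about 1 N, lowered the lug until the bar took its weight, opened the fingers and lifted straight clear.

**What the last checks showed**
- **Hook direction:** it measures 174.2°, against 173–174° for the tongue.
- **Lug tilt:** under 1.5° in the pose fits with its hanging height fixed (limit 8.6°). The looser side-camera fit gave 3°.
- **Gap to collar:** the lug eye sits 82–84.5 mm from the axis, against 82.2 mm when pressed. That puts the web 0–2.3 mm off the collar (limit about 3 mm), and the picture shows no gap.
- **Bystanders:** the top camera puts all four within about 4 mm of where they started.

**What disagreed**
- The pose fit put the lug about 3.3 mm to one side of my assumed hook line. The limit is 8 mm. The hook tip itself measured about 2 mm off the same way, so most of this is probably calibration error.
- The side camera placed the tine about 60 mm from its first reading, but the arm was partly covering it. The puck's low-score side reading landed on the carousel, so I discarded it.

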